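# Hang the cleaned orthodontic pliers on the drying rail

### The job

The drained ultrasonic bath has finished: lift off its lid and lay it flat, handle up, on free worktop, then take the two pliers out one at a time and hang them astride the rail of the drying rack beside the pair already there, beaks up, a handle each side of the rail and no pliers touching another. Then put the lid back on the bath, square and fully down. Set everything down gently rather than dropping it, and leave the pliers already on the rail and the other things on the worktop where they are.

Things in the scene. Friction and masses are not known exactly. Their poses are not given: they have to be found in the camera images.
- bath: stainless ultrasonic bath, fixed, 180 (x) x 250 (y) x 215 high, black panel on its +x face. Origin: centre of its underside on the worktop, z up. Open tank 137 (x) x 200 (y), centred, rim at z +215, floor at z +65. It stands left or right of the robot, the rack on the other side; the worktop between them is free for the lid.
- bath_bar (a point): middle of the top of the round bar (10 diameter, along the bath's y, 182 long) inside the tank, 52 below the rim, on which pliers_a and pliers_b hang, 44 to 54 either side of this point; axes as the bath's.
- lid: loose steel lid, 160 (x) x 222 (y), 0.35 kg, starts on the bath. Origin: centre of the underside of its 3 mm plate, z up. A skirt 119 (x) x 182 (y) under it reaches to z -6 and enters the tank mouth with 9 play each side. Seated, its origin is 215 above the bath's and its axes lie along the bath's (either way round); laid on the worktop it rests on the skirt, origin 6 above the top.
- lid_handle (a point): middle of the lid's black bar handle, 16 wide (x), 100 long (y), 18 high, 31 above the lid's origin; the lid's top lies 24 below this point; axes as the lid's.
- pliers_a: rigid open steel orthodontic pliers, yellow handle sleeves, 0.13 kg, beaks up, astride a bar. Origin: the saddle, flat underside of the box joint, which sits on the bar top; z up to the beaks, y through the 8 to 10 thickness, x across the handles. Handles bow out to 68 overall, end at z -88; gap between them 15 at the saddle, 45 at the bottom. Starts inside the bath, on the -y half of its bar, y along the bar.
- grip_a (a point): grip point 28 above the saddle of pliers_a, same axes: joint 26 wide (x), 10 thick (y) from saddle to 27 above it, then beaks 17 wide, 9 thick up to 47 above it: pinch across the thickness. The centre of mass lies about 23 below the saddle, so let go on a bar it hangs steady.
- pliers_b: rigid open steel orthodontic pliers, yellow handle sleeves, 0.13 kg, beaks up, astride a bar. Origin: the saddle, flat underside of the box joint, which sits on the bar top; z up to the beaks, y through the 8 to 10 thickness, x across the handles. Handles bow out to 68 overall, end at z -88; gap between them 15 at the saddle, 45 at the bottom. Starts inside the bath, on the +y half of its bar, y along the bar.
- grip_b (a point): grip point 28 above the saddle of pliers_b, same axes: joint 26 wide (x), 10 thick (y) from saddle to 27 above it, then beaks 17 wide, 9 thick up to 47 above it: pinch across the thickness. The centre of mass lies about 23 below the saddle, so let go on a bar it hangs steady.
- pliers_c: rigid open steel orthodontic pliers, yellow handle sleeves, 0.13 kg, beaks up, astride a bar. Origin: the saddle, flat underside of the box joint, which sits on the bar top; z up to the beaks, y through the 8 to 10 thickness, x across the handles. Handles bow out to 68 overall, end at z -88; gap between them 15 at the saddle, 45 at the bottom. Bystander: already on the drying rail, up to 97 from its middle.
- rack: stainless drying rack, fixed: a drip tray 290 (x) x 120 (y) x 17 high, an A-shaped wire post near each end and one round horizontal rail (10 diameter) along the rack's x, its top 125 above the worktop. Origin: centre of its underside, z up.
- rail (a point): middle of the top of the drying rail: x along the rail, y across it, z up. The free rail reaches 125 either way; hang the pliers with their saddle on the rail top, their y along the rail (either way round), within 115 of this point.
- soap_green: bystander: green pump bottle, 72 diameter, 203 high, far left; origin under its centre.
- soap_clear: bystander: clear pump bottle, 72 diameter, 203 high, far left; origin under its centre.
- wipes_tub: bystander: blue tub with white lid, 112 diameter, 135 high, at the back; origin under its centre.
- dish: bystander: open steel dish 200 x 100 x 35 at the far left side; origin under its centre.
- tray: bystander: open blue plastic tray 185 x 140 x 28 at the far right side; origin under its centre.
- cassette: bystander: perforated aluminium instrument cassette 140 x 190 x 28, at the back; origin under its centre.
- brush: bystander: cleaning brush 170 long, lying across the middle in front of the cassette; origin under its middle.

How it is judged:
On the way, in this order (a step that is already met when the one before it is completed fails the run):
1. the lid lies flat on the worktop, handle up, let go and at rest (height (world z) of lid below 0.012 m and angle between lid's own z axis and vertical below 0.06 rad and linear speed of lid below 0.02 m/s and contact force between the fingers and lid below 0.05 N), for 0.2 s.
2. one of the two pliers from the bath hangs on the rail, let go and at rest (((x of pliers_a in the frame of rail between -0.128 and 0.128 m and y of pliers_a in the frame of rail between -0.012 and 0.012 m and z of pliers_a in the frame of rail between -0.006 and 0.006 m and angle between pliers_a's own z axis and vertical below 0.35 rad and linear speed of pliers_a below 0.03 m/s and contact force between the fingers and pliers_a below 0.05 N) or (x of pliers_b in the frame of rail between -0.128 and 0.128 m and y of pliers_b in the frame of rail between -0.012 and 0.012 m and z of pliers_b in the frame of rail between -0.006 and 0.006 m and angle between pliers_b's own z axis and vertical below 0.35 rad and linear speed of pliers_b below 0.03 m/s and contact force between the fingers and pliers_b below 0.05 N))), for 0.2 s.
3. both pliers from the bath hang on the rail, let go and at rest (x of pliers_a in the frame of rail between -0.128 and 0.128 m and y of pliers_a in the frame of rail between -0.012 and 0.012 m and z of pliers_a in the frame of rail between -0.006 and 0.006 m and angle between each of pliers_a, pliers_b's own z axis and vertical below 0.35 rad and linear speed of each of pliers_a, pliers_b below 0.03 m/s and contact force between the fingers and pliers_a below 0.05 N and x of pliers_b in the frame of rail between -0.128 and 0.128 m and y of pliers_b in the frame of rail between -0.012 and 0.012 m and z of pliers_b in the frame of rail between -0.006 and 0.006 m and contact force between the fingers and pliers_b below 0.05 N), for 0.2 s.
At the end, for the whole second after the job is handed in: All three pliers hang on the rail, saddle within 12 mm of its line, 6 mm of its top and 128 mm of its middle, within 0.35 rad of upright, none touching another; lid on the bath, centred within 11 mm, square within 0.1 rad, origin 211-218.5 mm above the bath origin; all let go and at rest (all of step 3 and x of pliers_c in the frame of rail between -0.128 and 0.128 m and y of pliers_c in the frame of rail between -0.012 and 0.012 m and z of pliers_c in the frame of rail between -0.006 and 0.006 m and angle between pliers_c's own z axis and vertical below 0.35 rad and linear speed of pliers_c below 0.03 m/s and contact force between each of the fingers, pliers_a, pliers_b and pliers_c below 0.05 N and contact force between pliers_a and pliers_b below 0.05 N and x of lid in the frame of bath between -0.011 and 0.011 m and y of lid in the frame of bath between -0.011 and 0.011 m and z of lid in the frame of bath between 0.211 and 0.2185 m and angle between the x axis of lid and the x axis of bath, either way round below 0.1 rad and angle between lid's own z axis and vertical below 0.03 rad and linear speed of lid below 0.02 m/s and contact force between the fingers and lid below 0.05 N).
It fails at once if the pliers already on the rail are shifted more than 25 mm (distance of pliers_c from where it was at the start of the episode above 0.025 m).
It fails at once if pliers or lid dropped: moving faster than 0.6 m/s (a fall of about 2 cm) while not held ((linear speed of pliers_a above 0.6 m/s and contact force between the fingers and pliers_a below 0.01 N) or (linear speed of pliers_b above 0.6 m/s and contact force between the fingers and pliers_b below 0.01 N) or (linear speed of lid above 0.6 m/s and contact force between the fingers and lid below 0.01 N)).
It fails at once if another thing on the worktop is shifted more than 30 mm (distance of any of soap_green, soap_clear, wipes_tub, dish, tray, cassette, brush from where it was at the start of the episode above 0.03 m).
It also fails if it takes over 72 s, if anything falls off the work surface, if the arm or the gripper's body presses on something with over 40 N, if the wrist force passes 120 N, or if a joint passes its speed limit or range.

### The arm

A 7-joint arm with a two-finger parallel gripper is mounted at the origin on the work surface. World frame = base frame: x ahead of the robot, y to its left, z up, the work surface at z = 0. Lengths are in m, angles in rad, forces in N, time in s.
With the tool pointing down it reaches from about 0.4 to 0.85 m from the base axis. Payload 4.4 kg.
Tool frame: the origin (TCP) lies at the very end of the fingers, on their centre line; the grasp point (between the pads) lies 19 mm behind it; z points along the fingers, x is the direction in which the jaws open and shut, and the axes are right-handed (so a half turn about z gives the same grasp; the last joint's range is limited). The gripper opens to 94 mm and grips with 3 to 60 N. Pads are 16 mm wide; open, the fingers measure 119 mm over their backs; the gripper's body (75 mm by 177 mm) begins 78 mm behind the grasp point.
Start: joints at [-1.297, 0.628, 0.038, 1.517, -0.027, 0.996, -0.02], TCP at [0.217, 0.613, 0.185] pointing down, gripper open.
Joint ranges: [-3.06, 3.06], [-0.37, 2.12], [-1.25, 1.32], [0.18, 2.47], [-1.1, 4.24], [0.23, 1.98], [-2.94, 2.94]. Speed limits (rad/s): [2.57, 2.57, 3.14, 3.14, 3.14, 3.14, 3.14].

### API

Orientations are given as a rotation vector (axis times angle).
In Python, from bench import robot gives the robot as it stands.
- The arm moves only by the tool play_rows, never from a script. Its argument "increments" is a list of rows, each a list of 7 numbers: the turn, a rotation vector about the world's x, y, z in degrees, then the shift along the world's x, y, z in cm, then the finger opening in cm, from 0 to 9.4. In form: [[ax, ay, az, tx, ty, tz, gripper], ...]. A call has 1 to 20 rows; each row is the pose to reach, as a shift and turn from the pose commanded when the call began; what a row does not reach only later rows make up. A row lasts 1/8 s, in which the tool goes at most 62.5 mm and 10.7 degrees, less where a joint would pass 70% of its speed; a pose out of reach is approached as far as the arm can. A call with a gripper value outside its range is refused whole. The fingers move at their own pace and stop on an object; "force" is the grip in N (left out, the last holds). Time passes only in rows, so rows that repeat a pose let the fingers close. It gives the time, the measured TCP pose, the force and the opening at its end, in the units of the state.
- robot.state(): the state, without advancing time (a new reading comes with each control period).
- robot.grab_frame(name): name is "side" or "top"; returns the picture (400x640x3 uint8, red, green, blue); there is no depth.
- robot.camera_params(name): a dict with "intrinsics" (3x3 intrinsics, pixels), "view" (4x4, takes a point from world to camera coordinates). Camera axes: x right, y up, looking along -z (the intrinsics and any distortion apply to the point x, -y, -z); pixel columns grow to the right and rows downward; lengths in m; the calibration is good to about 2 mm. A picture is of the moment at which its call begins. camera_params takes no time and is no camera call.
- robot.close_job(): hands the job in, once; it reports no verdict.
Trained networks look in the newest picture that a camera, given by its name, has taken for a name from the list of things; names that differ only in an ending like _2 or _b are one class to them, and where a whole thing is asked for, a point or a joint stands for the part that bears it (a point fixed in the world has none). Each returns a list of dicts, best first, with "confidence" (0 to 1); they miss things now and then, are a little off and sometimes report something else, mostly with a low value. They report only what shows in the picture. A call takes as long as a camera call.
- robot.search_frame(camera, label): "centre" ([x, y, z] in m, in the coordinates of the camera as it stood for that picture, good to about 4 mm: the middle of the surface that is visible of it).
- robot.regions_of(camera, label): "region" (400x640 bool, what is visible of it).
- robot.pinpoint(camera, label): "centre" ([x, y, z] in m, in the coordinates of the camera as it stood for that picture, good to about 4 mm: a listed point, or the origin of a listed thing).
The state is a dict: "time": time; "joints": joint angles; "qvel": joint speeds; "tau": joint torques, N m; "ee_pos": TCP position; "orientation": TCP orientation; "contact_force": force on the tool from outside, world axes, zero at the start; "moment": the same for the moment, N m; "grip_width": finger opening in m.
Only numpy, scipy, OpenCV 4.12 (cv2) and the standard library are available. Lean on these libraries where they do the work, as an engineer would, in place of code of your own. Each camera call takes 0.05 s, during which the arm holds its last target.

## Working session

There is one attempt and no reset: what is moved stays moved. The work goes in short steps, Python scripts to look and compute and a tool call to move; the robot and the scene stay as the last step left them, time stands still between calls to the robot, and variables do not carry over. Pictures are saved under pics/ and viewed, and the job is handed in when it is done.

Besides the shell and the picture viewer there is one more tool, called after "Request:" as a command line: name --pt "numbers of a row" for each row, then --argument value for the rest. play_rows: Moves the arm, as the interface text tells. Its arguments: {"type":"object","properties":{"increments":{"type":"array","items":{"type":"array","items":{"type":"number"}}},"force":{"type":"number"}},"required":["increments"]}

```bash
ls; mkdir -p pics; cat > h.py <<'E'
import numpy as np, cv2
from bench import robot
from scipy.spatial.transform import Rotation as R
def w(cam,c):
    V=np.array(robot.camera_params(cam)["view"]); return (np.linalg.inv(V)@np.r_[c,1])[:3]
def shot(cam,name):
    f=robot.grab_frame(cam); cv2.imwrite(f"pics/{name}.png",f[:,:,::-1]); return f
def pp(cam,l,n=3):
    for d in robot.pinpoint(cam,l)[:n]: print(cam,l,round(d["confidence"],2),np.round(w(cam,d["centre"]),4))
def proj(cam,p):
    P=robot.camera_params(cam);V=np.array(P["view"]);K=np.array(P["intrinsics"])
    c=(V@np.r_[p,1])[:3]; q=K@np.array([c[0],-c[1],-c[2]]); return q[:2]/q[2]
def ray(cam,u,v,z):
    P=robot.camera_params(cam);V=np.linalg.inv(np.array(P["view"]));K=np.array(P["intrinsics"])
    d=np.linalg.inv(K)@np.array([u,v,1]);d=V[:3,:3]@np.array([d[0],-d[1],-d[2]]);o=V[:3,3]
    return o+d*(z-o[2])/d[2]
E
python3 - <<'E'
from h import *
for c in ("side","top"):
    shot(c,c+"0"); print(np.round(np.linalg.inv(np.array(robot.camera_params(c)["view"]))[:3],3), np.round(robot.camera_params(c)["intrinsics"],1))
    for l in ("bath","lid","lid_handle","rail","rack","pliers_c","bath_bar"): pp(c,l,2)
print(robot.state())
E
```

```text
pics
[[-0.979  0.134 -0.156  0.402]
 [-0.205 -0.608  0.767  1.074]
 [ 0.008  0.783  0.622  1.018]] [[438.9   0.  317.1]
 [  0.  438.9 193.6]
 [  0.    0.    1. ]]
side lid 0.98 [ 0.5312 -0.3264  0.2129]
side lid_handle 0.74 [ 0.5385 -0.3277  0.2427]
side rail 0.75 [0.5103 0.2915 0.125 ]
side rail 0.51 [ 0.5128  0.2868 -0.0017]
side rack 0.71 [ 0.5097  0.2868 -0.0029]
side rack 0.4 [0.7819 0.0689 0.0017]
side pliers_c 0.48 [0.5385 0.301  0.1241]
side pliers_c 0.26 [ 5.112e-01  2.850e-01 -3.000e-04]
[[-1.800e-02  9.860e-01 -1.670e-01  3.460e-01]
 [-1.000e+00 -1.700e-02  4.000e-03  4.000e-03]
 [ 1.000e-03  1.670e-01  9.860e-01  1.791e+00]] [[465.2   0.  318.9]
 [  0.  465.2 203.2]
 [  0.    0.    1. ]]
top bath 0.32 [ 0.5085  0.2906 -0.0016]
top lid 0.88 [ 0.5363 -0.3264  0.2108]
top lid_handle 0.95 [ 0.5318 -0.3263  0.2443]
top lid_handle 0.46 [ 0.7372  0.3366 -0.0028]
top rail 0.95 [0.5041 0.2846 0.1192]
top rack 0.85 [ 0.5064  0.293  -0.0024]
top pliers_c 0.73 [0.5057 0.2833 0.1204]
top pliers_c 0.69 [ 0.5224 -0.6154  0.0012]
{'time': 0.8, 'joints': array([-1.29682611,  0.62834176,  0.03846198,  1.51741095, -0.02697688,
        0.99630784, -0.0200352 ]), 'qvel': array([-1.47334522e-03, -3.46599678e-04,  1.76878270e-04, -8.25616629e-04,
       -3.14310925e-05, -5.26459193e-04, -6.41914999e-04]), 'tau': array([-1.16859337e-03, -5.49531913e+01,  1.14280388e+00, -1.86945176e+01,
       -5.21860784e-02,  1.54807884e-02, -6.50123752e-06]), 'ee_pos': array([0.21658793, 0.61286729, 0.18511199]), 'orientation': array([-2.56500339e+00, -1.81382663e+00, -2.33709886e-05]), 'contact_force': array([-0.53424828, -0.44393771,  0.74202802]), 'moment': array([-0.04334982,  0.00386026, -0.00822947]), 'grip_width': 0.09361769113065263}
```

View pics/side0.png

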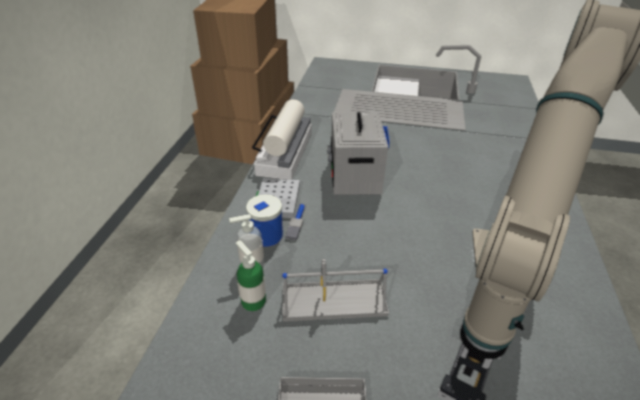

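View pics/top0.png

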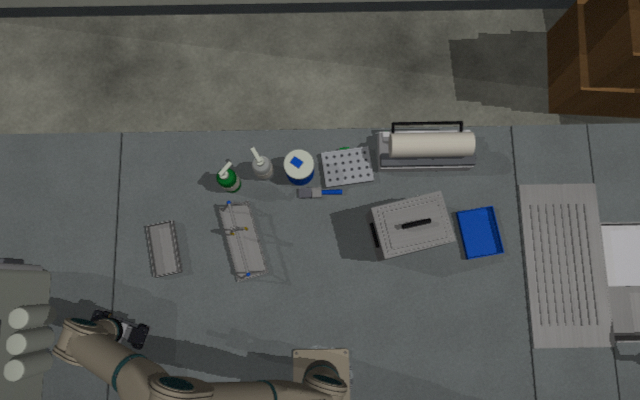

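```bash
python3 - <<'E'
from h import *
f=cv2.imread("pics/top0.png")
a=cv2.resize(f[180:300,350:510],None,fx=4.5,fy=4.5,interpolation=cv2.INTER_CUBIC)
b=cv2.resize(f[190:290,190:290],None,fx=5.5,fy=5.5,interpolation=cv2.INTER_CUBIC)
cv2.imwrite("pics/ca.png",a);cv2.imwrite("pics/cb.png",b)
for l,z in (("lid",.218),("lid_handle",.246)):
  for d in robot.regions_of("top",l)[:2]:
    m=d["region"]; v,u=np.nonzero(m)
    P=np.array([ray("top",x,y,z)[:2] for x,y in zip(u,v)],np.float32)
    print(l,d["confidence"],len(u),cv2.minAreaRect(P),P.mean(0))
for cam in("top","side"):
  for l in("soap_green","tray","cassette","brush","dish","wipes_tub"): pp(cam,l,1)
E
```

```text
Traceback (most recent call last):
  File "h.py", line 14, in ray
    P=robot.camera_params(cam);V=np.linalg.inv(np.array(P["view"]));K=np.array(P["intrinsics"])
ValueError: time passes only in moves, steps and waits
```

View pics/ca.png

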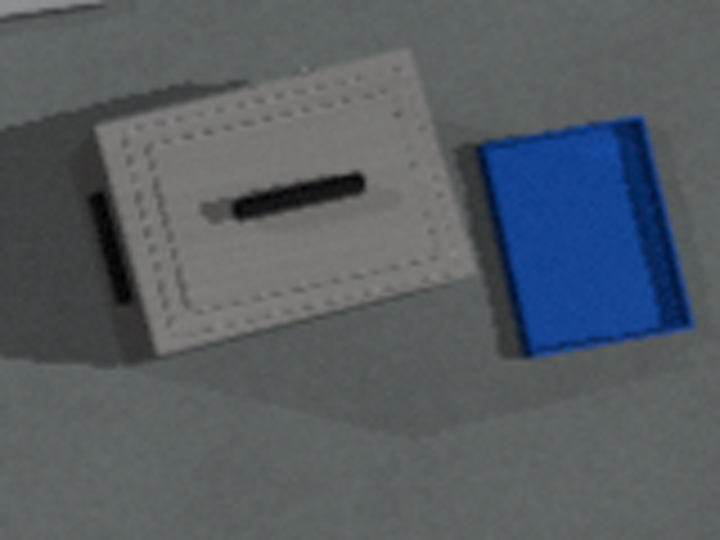

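View pics/cb.png

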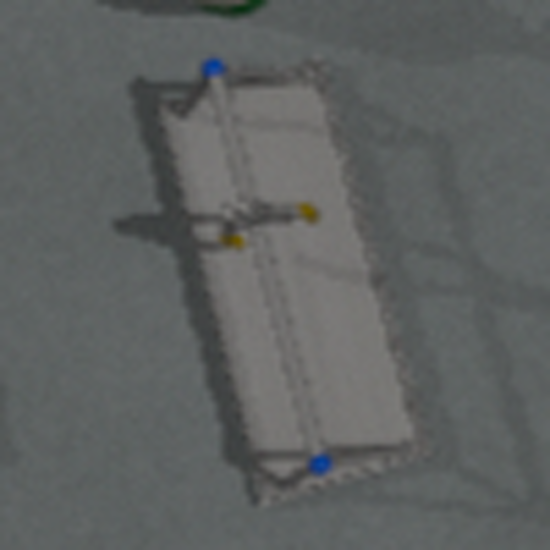

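```bash
python3 - <<'E'
s=open('h.py').read()
s=s.replace("import robot\n","import robot\nfrom functools import lru_cache\n@lru_cache(None)\ndef cp(c): return robot.camera_params(c)\n").replace('robot.camera_params(cam)','cp(cam)')
s+='''
def rays(cam,uv,z):
    P=cp(cam);V=np.linalg.inv(np.array(P["view"]));K=np.array(P["intrinsics"])
    uv=np.asarray(uv,float); d=np.c_[uv,np.ones(len(uv))]@np.linalg.inv(K).T
    d=(d*[1,-1,-1])@V[:3,:3].T; o=V[:3,3]
    return o+d*((z-o[2])/d[:,2])[:,None]
'''
open('h.py','w').write(s)
E
python3 - <<'E'
from h import *
for l,z in (("lid",.218),("lid_handle",.246)):
  for d in robot.regions_of("top",l)[:2]:
    m=d["region"]; v,u=np.nonzero(m)
    P=rays("top",np.c_[u,v],z)[:,:2].astype(np.float32)
    print(l,d["confidence"],len(u),cv2.minAreaRect(P),P.mean(0))
f=cv2.imread("pics/top0.png").astype(float)
m=(f[:,:,0]>f[:,:,2]+60); m[:, :200]=0;m[:,270:]=0;m[:200]=0;m[290:]=0
n,lab,st,cen=cv2.connectedComponentsWithStats(m.astype(np.uint8)); print(st,cen)
e=rays("top",cen[1:],.12); print(e, e.mean(0), np.degrees(np.arctan2(*(e[0]-e[-1])[1::-1])),np.linalg.norm(e[0]-e[-1]))
f=cv2.imread("pics/side0.png").astype(float)
m=(f[:,:,0]>f[:,:,2]+60); m[:, :270]=0;m[:,400:]=0;m[:255]=0;m[290:]=0
n,lab,st,cen=cv2.connectedComponentsWithStats(m.astype(np.uint8)); print(st,cen)
e=rays("side",cen[1:],.12); print(e, e.mean(0))
# lid corners from crop
cor=np.array([[95,128],[408,50],[478,275],[158,355]])/4.5+[350,180]
c=rays("top",cor,.216); print(c, c.mean(0)); 
for i in range(4):
    d=c[(i+1)%4]-c[i]; print(np.linalg.norm(d),np.degrees(np.arctan2(d[1],d[0])))
E
```

```text
lid 0.62 3027 ((0.5315762758255005, -0.32504802942276), (0.1619894653558731, 0.2230607569217682), 11.876169204711914) [ 0.53188574 -0.32454607]
lid_handle 0.72 2939 ((0.5292812585830688, -0.31954193115234375), (0.15518081188201904, 0.21687182784080505), 11.599570274353027) [ 0.52899635 -0.31881467]
lid_handle 0.24 33 ((0.5276811122894287, 0.27433356642723083), (0.014744145795702934, 0.041815947741270065), 19.247495651245117) [0.5256588  0.27933156]
[[     0      0    640    400 255980]
 [   227    201      4      3     10]
 [   246    273      4      3     10]] [[319.50636768 199.49699195]
 [228.2        202.        ]
 [247.8        274.        ]]
[[0.63868834 0.32721577 0.12      ]
 [0.37789599 0.25384689 0.12      ]] [0.50829217 0.29053133 0.12      ] 15.712919836803378 0.2709163005746054
[[     0      0    640    400 255973]
 [   384    269      3      4     12]
 [   283    273      4      5     15]] [[319.49898622 199.49225114]
 [385.         270.5       ]
 [284.4        274.93333333]]
[[0.37981782 0.25352329 0.12      ]
 [0.64087122 0.32611321 0.12      ]] [0.51034452 0.28981825 0.12      ]
[[ 0.59074838 -0.18141437  0.216     ]
 [ 0.64700636 -0.42362352  0.216     ]
 [ 0.47363224 -0.46571493  0.216     ]
 [ 0.41808358 -0.22224771  0.216     ]] [ 0.53236764 -0.32325013  0.216     ]
0.2486568582241953 -76.92375729603962
0.17841040696953794 -166.3538655464088
0.24972372914174742 102.85241191189992
0.17742743625839913 13.305378804160032
```

Request:
play_rows --pt "0 0 0 0 0 5 9.4" --pt "0 0 -3 2 -3 9 9.4" --pt "0 0 -6 5 -7 13 9.4" --pt "0 0 -9 8 -11 15 9.4" --pt "0 0 -12 11 -15 15 9.4" --pt "0 0 -15 14 -19 15 9.4" --pt "0 0 -18 17 -23 15 9.4" --pt "0 0 -21 20 -27.5 15 9.4" --pt "0 0 -25 23 -32 15 9.4" --pt "0 0 -29 25 -37 15 9.4" --pt "0 0 -33 26.5 -42 15 9.4" --pt "0 0 -37 28 -47 15 9.4" --pt "0 0 -41 29 -52 15 9.4" --pt "0 0 -45 29.5 -57 15 9.4" --pt "0 0 -49 30 -62 15 9.4" --pt "0 0 -52 30.5 -67 15 9.4" --pt "0 0 -55 31 -72 15 9.4" --pt "0 0 -57.5 31.3 -77 15 9.4" --pt "0 0 -57.5 31.5 -82 15 9.4" --pt "0 0 -57.5 31.5 -86 15 9.4"

```text
time: 3.45
ee_pos: [0.5314, -0.2493, 0.3351]
orientation: [3.121, 0.355, 0.0]
contact_force: [0.3, 0.1, 0.3]
grip_width: 0.0938
```

```bash
python3 - <<'E'
from h import *
s=robot.state(); print(s["time"],s["joints"].round(2),s["ee_pos"]); M=R.from_rotvec(s["orientation"]).as_matrix(); print(M.round(3),np.degrees(np.arctan2(M[1,0],M[0,0])))
f=shot("top","t1"); cv2.imwrite("pics/t1c.png",cv2.resize(f[190:290,190:290,::-1],None,fx=5.5,fy=5.5,interpolation=cv2.INTER_CUBIC))
pp("top","rail");pp("top","pliers_c")
shot("side","s1");pp("side","rail");pp("side","pliers_c")
E
```

```text
3.45 [ 0.06  0.45  0.53  1.48 -0.23  1.27  0.84] [ 0.53139012 -0.24927893  0.33514807]
[[ 0.974  0.224  0.   ]
 [ 0.224 -0.974 -0.   ]
 [ 0.     0.    -1.   ]] 12.970571178196593
top rail 0.92 [0.5046 0.2856 0.1233]
top pliers_c 0.55 [0.5422 0.3023 0.1233]
side rail 0.56 [0.5111 0.2865 0.1246]
side pliers_c 0.54 [0.5411 0.3013 0.1221]
side pliers_c 0.16 [ 0.6931 -0.0086 -0.0021]
```

Request:
play_rows --pt "0 0 0 0 -4 0 9.4" --pt "0 0 0 0 -7.8 0 9.4" --pt "0 0 0 0 -7.8 0 9.4" --pt "0 0 0 0 -7.8 -3 9.4" --pt "0 0 0 0 -7.8 -6 9.4" --pt "0 0 0 0 -7.8 -8 9.4" --pt "0 0 0 0 -7.8 -9.5 9.4" --pt "0 0 0 0 -7.8 -10.5 9.4" --pt "0 0 0 0 -7.8 -10.5 9.4" --pt "0 0 0 0 -7.8 -10.5 9.4"

```text
time: 5.0
ee_pos: [0.5321, -0.3254, 0.2308]
orientation: [3.121, 0.356, 0.002]
contact_force: [0.3, 0.1, -0.2]
grip_width: 0.094
```

```bash
python3 - <<'E'
from h import *
f=shot("top","t2"); g=shot("side","s2")
a=cv2.resize(f[170:290,340:500,::-1],(640,480),interpolation=cv2.INTER_CUBIC)
cv2.imwrite("pics/t2c.png",a)
cv2.imwrite("pics/s2c.png",cv2.resize(g[50:210,270:430,::-1],(560,560),interpolation=cv2.INTER_CUBIC))
E
```

```text
(no output)
```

View pics/s2c.png

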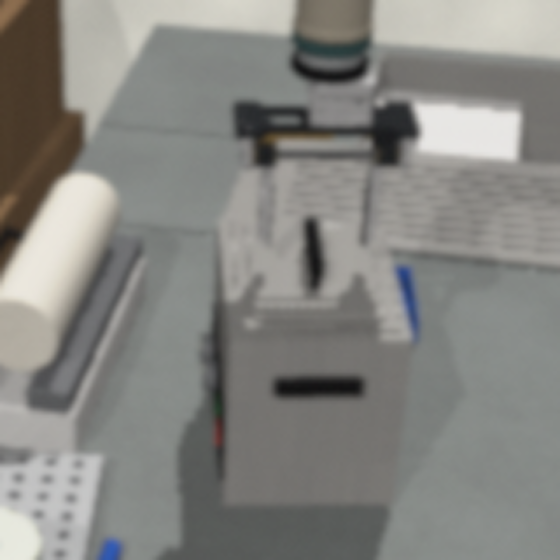

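```bash
python3 - <<'E'
from h import *
s=robot.state()
for c in("side","top"):
  print(c,proj(c,s["ee_pos"]),proj(c,[.532,-.325,.246]))
p=proj("side",s["ee_pos"]); print((p-[270,50])*3.5)
pp("top","lid_handle",2);pp("side","lid_handle",2)
E
```

```text
side [359.80099042 123.91856586] [360.06566755 120.25561073]
top [414.88490918 224.20288463] [415.65907586 223.64340258]
[314.30346649 258.71498053]
top lid_handle 0.82 [ 0.5307 -0.3254  0.2486]
side lid_handle 0.61 [ 0.5336 -0.3288  0.2404]
```

View pics/t2c.png

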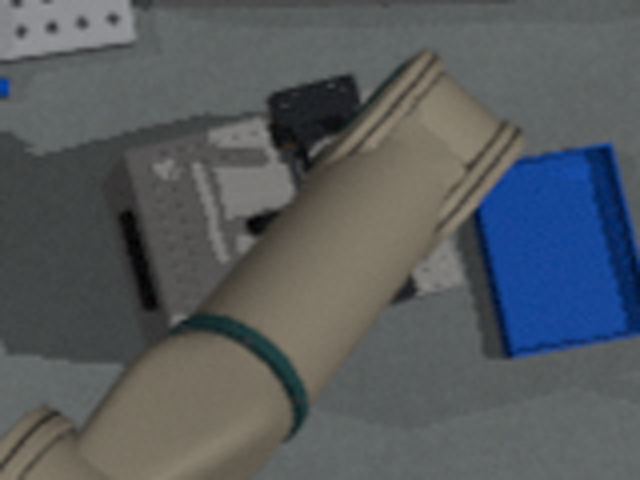

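Side view: handle spans ~(308,217)-(316,290) in the crop with the TCP projecting at (314,259), so the fingers straddle the middle of it. Close and lift slightly.

Request:
play_rows --pt "0 0 0 0 0 0 4" --pt "0 0 0 0 0 0 2" --pt "0 0 0 0 0 0 1" --pt "0 0 0 0 0 0 0.5" --pt "0 0 0 0 0 0 0.5" --pt "0 0 0 0 0 0 0.5" --pt "0 0 0 0 0 0.5 0.5" --pt "0 0 0 0 0 1.5 0.5" --pt "0 0 0 0 0 3 0.5" --pt "0 0 0 0 0 4.5 0.5" --pt "0 0 0 0 0 4.5 0.5" --force 40

```text
time: 6.58
ee_pos: [0.5324, -0.3259, 0.277]
orientation: [3.119, 0.356, 0.004]
contact_force: [-0.1, -0.2, -0.3]
grip_width: 0.0051
```

```bash
python3 - <<'E'
from h import *
g=shot("side","s3")
cv2.imwrite("pics/s3c.png",cv2.resize(g[50:210,270:430,::-1],(560,560),interpolation=cv2.INTER_CUBIC))
print(robot.state()["joints"].round(2))
E
```

```text
[ 0.2   0.55  0.51  1.48 -0.28  1.18  0.98]
```

View pics/s3c.png

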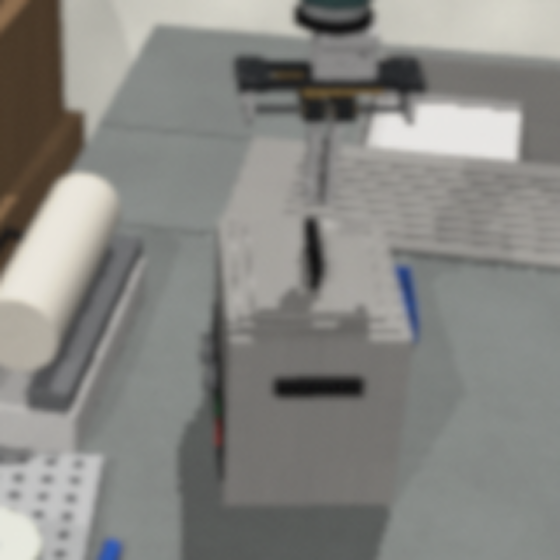

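```bash
python3 - <<'E'
from h import *
s=robot.state(); p=s["ee_pos"]
print((proj("side",p)-[270,50])*3.5)
# handle ends candidates & tip candidates in orig side0
c=np.array([[308,220],[318,288]])/3.5+[270,50]
for z in (.237,.246,.255): print(z,rays("side",c,z))
f=shot("top","t3")
cv2.imwrite("pics/t3c.png",cv2.resize(f[170:290,340:500,::-1],(640,480),interpolation=cv2.INTER_CUBIC))
E
```

```text
[317.35385921 219.50184851]
0.237 [[ 0.54835396 -0.39549507  0.237     ]
 [ 0.5197309  -0.25719588  0.237     ]]
0.246 [[ 0.54667057 -0.37856176  0.246     ]
 [ 0.51837734 -0.24185626  0.246     ]]
0.255 [[ 0.54498717 -0.36162845  0.255     ]
 [ 0.51702378 -0.22651664  0.255     ]]
```

View pics/t3c.png

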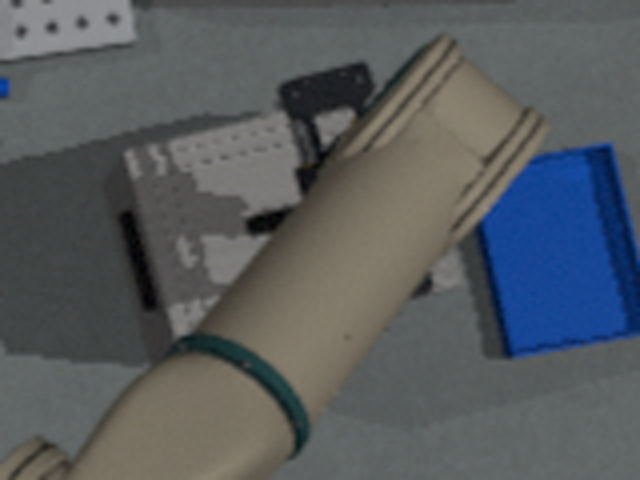

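Request:
play_rows --pt "0 0 0 0 0 0 5" --pt "0 0 0 0 0 0 5" --pt "0 0 0 0 0 0 5" --pt "0 0 0 0 0 0 5"

```text
time: 7.18
ee_pos: [0.5315, -0.3251, 0.2749]
orientation: [-3.121, -0.356, 0.0]
contact_force: [0.8, -0.6, -0.1]
grip_width: 0.0416
```

Request:
play_rows --pt "0 0 0 0 0 0 5" --pt "0 0 0 0 0 -1.5 5" --pt "0 0 0 0 0 -3 5" --pt "0 0 0 0 0 -4.2 5" --pt "0 0 0 0 0 -4.5 5" --pt "0 0 0 0 0 -4.5 4" --pt "0 0 0 0 0 -4.5 1" --pt "0 0 0 0 0 -4.5 1" --pt "0 0 0 0 0 -4.5 1" --pt "0 0 0 0 0 -4.5 1" --pt "0 0 0 0 0 -4.5 1" --pt "0 0 0 0 0 -4.5 1" --pt "0 0 0 0 0 -4.5 1" --force 40

```text
time: 8.8
ee_pos: [0.5323, -0.3252, 0.2305]
orientation: [3.121, 0.357, 0.002]
contact_force: [2.4, 0.7, 2.5]
grip_width: 0.0154
```

Request:
play_rows --pt "0 0 0 0 0 0.5 0.8" --pt "0 0 0 0 0 1.5 0.8" --pt "0 0 0 0 0 3 0.8" --pt "0 0 0 0 0 5 0.8" --pt "0 0 0 -0.5 2 6 0.8" --pt "0 0 0 -1 5 6 0.8" --pt "0 0 0 -1.5 9 6 0.8" --pt "0 0 0 -2 13 6 0.8" --pt "0 0 0 -2.5 17 6 0.8" --pt "0 0 0 -3 21 6 0.8" --pt "0 0 0 -3.5 25 5 0.8" --pt "0 0 0 -4 28 2 0.8" --pt "0 0 0 -4.2 30.5 -2 0.8" --pt "0 0 0 -4.2 31.5 -6 0.8" --pt "0 0 0 -4.2 31.5 -10 0.8" --pt "0 0 0 -4.2 31.5 -14 0.8" --pt "0 0 0 -4.2 31.5 -17 0.8" --pt "0 0 0 -4.2 31.5 -19 0.8" --pt "0 0 0 -4.2 31.5 -19.5 0.8" --pt "0 0 0 -4.2 31.5 -19.5 0.8"

```text
time: 11.3
ee_pos: [0.4897, -0.0096, 0.0357]
orientation: [-3.121, -0.357, -0.001]
contact_force: [0.4, 0.8, -3.7]
grip_width: 0.015
```

```bash
python3 - <<'E'
from h import *
g=shot("side","s4")
pp("side","lid",2);pp("side","lid_handle",1);pp("side","bath",1);pp("side","bath_bar");pp("side","grip_a");pp("side","grip_b")
s=robot.state();print(s["joints"].round(2),s["contact_force"],s["grip_width"])
f=shot("top","t4");pp("top","bath",1);pp("top","bath_bar");pp("top","grip_a");pp("top","pliers_b")
cv2.imwrite("pics/t4c.png",cv2.resize(f[180:270,360:480,::-1],(720,540),interpolation=cv2.INTER_CUBIC))
E
```

```text
side lid 0.58 [ 0.4893 -0.0129  0.0192]
side lid_handle 0.96 [ 0.4907 -0.0118  0.0489]
side bath 0.96 [ 0.5338 -0.3276 -0.002 ]
side bath_bar 0.98 [ 0.5364 -0.3251  0.1549]
side bath_bar 0.55 [ 0.5338 -0.326   0.002 ]
[-0.23  0.67  0.29  2.09 -0.43  0.44  0.62] [ 0.81997572 -0.44517636 -4.17145718] 0.01501242604534323
top bath 0.82 [ 0.5359 -0.3236  0.0026]
top bath_bar 0.68 [ 0.5375 -0.3227  0.1606]
top grip_a 0.63 [ 0.5257 -0.2705  0.1887]
top grip_a 0.4 [ 0.552  -0.3699  0.1859]
top pliers_b 0.56 [0.543  0.3037 0.1251]
top pliers_b 0.54 [ 0.5472 -0.3687  0.1624]
top pliers_b 0.4 [ 0.5277 -0.2684  0.1559]
```

View pics/s4.png

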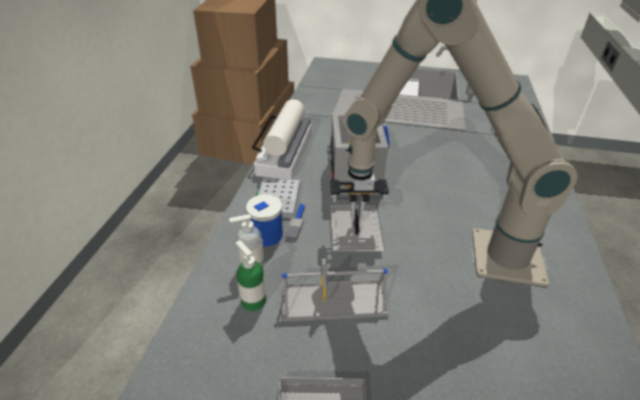

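View pics/t4c.png

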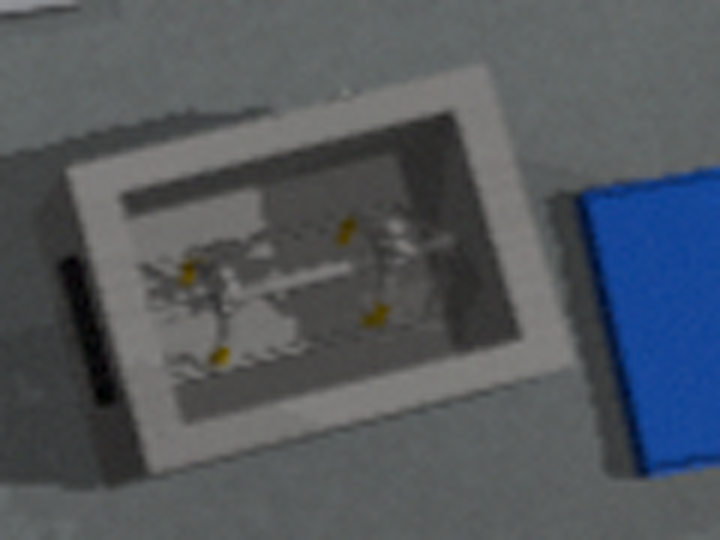

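```bash
python3 - <<'E'
from h import *
for cor in ([[68,172],[488,65],[577,365],[150,472]],[[121,193],[454,112],[521,338],[183,423]]):
  c=rays("top",np.array(cor)/6.+[360,180]-.4,.215); print(c.mean(0))
  for i in range(4):
    d=c[(i+1)%4]-c[i]; print(np.linalg.norm(d),np.degrees(np.arctan2(d[1],d[0])))
# bar line: visible highlight
b=rays("top",np.array([[235,290],[352,266]])/6.+[360,180]-.4,.163); print("bar",b)
E
```

```text
[ 0.53434436 -0.32282135  0.215     ]
0.25082364566740134 -76.62255885245641
0.17799963316850567 -167.126127076497
0.25016761730286835 102.8871180866931
0.17585421120682565 13.08446256899763
[ 0.53513269 -0.32223292  0.215     ]
0.1978467779723369 -77.27288338722795
0.1340075723927663 -166.98270285826257
0.19851796488032245 102.96774382294478
0.13483957486038423 12.731049827588581
bar [[ 0.52788626 -0.28241521  0.163     ]
 [ 0.54082418 -0.35179695  0.163     ]]
```

Request:
play_rows --pt "0 0 0 0 0 -0.6 0.8" --pt "0 0 0 0 0 -1.1 0.8" --pt "0 0 0 0 0 -1.3 0.8" --pt "0 0 0 0 0 -1.4 0.8" --pt "0 0 0 0 0 -1.4 0.8"

```text
time: 12.52
ee_pos: [0.4892, -0.0102, 0.0214]
orientation: [-3.121, -0.356, 0.001]
contact_force: [-2.2, -0.7, 2.5]
grip_width: 0.0151
```

Request:
play_rows --pt "0 0 0 0 0 0 2.5" --pt "0 0 0 0 0 0 4" --pt "0 0 0 0 0 0 5" --pt "0 0 0 0 0 0 5" --pt "0 0 0 0 0 0 5" --pt "0 0 0 0 0 2 5" --pt "0 0 0 0 0 6 5" --pt "0 0 0 0 0 12 5" --pt "0 0 0 0 0 18 5" --pt "0 0 -8 0 -4 23 5" --pt "0 0 -16 0 -8 25 4" --pt "0 0 -24 1 -12 25 4" --pt "0 0 -32 1 -16 25 4" --pt "0 0 -40 1 -16 25 4" --pt "0 0 -50 1 -16 25 4" --pt "0 0 -60 1 -16 25 4" --pt "0 0 -70 1 -16 25 4" --pt "0 0 -80 1 -16 25 4" --pt "0 0 -90 1 -16 25 4" --pt "0 0 -90 1 -16 25 4"

```text
time: 15.02
ee_pos: [0.4994, -0.17, 0.2708]
orientation: [2.46, -1.952, -0.001]
contact_force: [-0.7, -0.1, -0.1]
grip_width: 0.0398
```

```bash
python3 - <<'E'
from h import *
g=shot("side","s5")
for l in("lid","lid_handle","bath_bar","grip_a","pliers_a"): pp("side",l)
s=robot.state();print(s["joints"].round(2),s["contact_force"])
f=shot("top","t5")
for l in("lid","lid_handle","bath_bar","grip_a","pliers_a"): pp("top",l)
cv2.imwrite("pics/t5c.png",cv2.resize(f[180:270,360:480,::-1],(720,540),interpolation=cv2.INTER_CUBIC))
E
```

```text
side lid 0.82 [ 0.4862 -0.0093  0.0045]
side lid 0.62 [7.768e-01 2.088e-01 2.000e-04]
side lid_handle 0.72 [ 0.4909 -0.011   0.0338]
side bath_bar 0.95 [ 0.5381 -0.3225  0.1567]
side bath_bar 0.54 [ 0.5108  0.29   -0.0032]
side grip_a 0.57 [ 0.5509 -0.3706  0.187 ]
side grip_a 0.47 [ 0.5339 -0.2715  0.1892]
side pliers_a 0.53 [ 0.5251 -0.2754  0.1636]
side pliers_a 0.46 [0.5403 0.303  0.1218]
side pliers_a 0.43 [ 0.5544 -0.3704  0.163 ]
[-0.35  0.51  0.97  1.75 -0.46  1.13 -0.57] [ 0.27926173  0.44466499 -0.35686931]
top lid 0.87 [ 0.4884 -0.0106  0.0009]
top lid 0.58 [ 4.842e-01  5.889e-01 -5.000e-04]
top lid_handle 0.9 [ 0.4894 -0.0099  0.0372]
top bath_bar 0.97 [ 0.5324 -0.3237  0.1651]
top grip_a 0.44 [ 0.551  -0.3664  0.1901]
top pliers_a 0.6 [ 0.5462 -0.3726  0.1636]
```

View pics/s5.png

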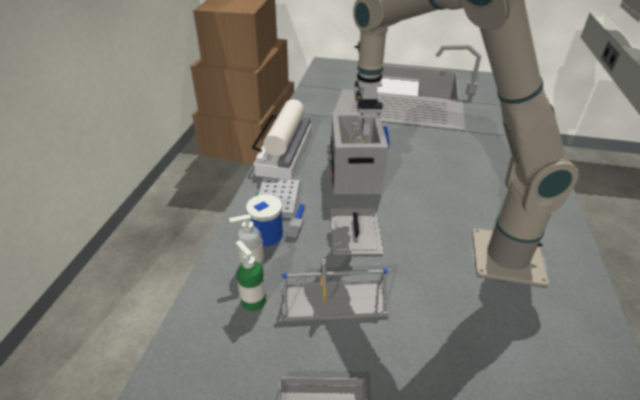

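View pics/t5.png

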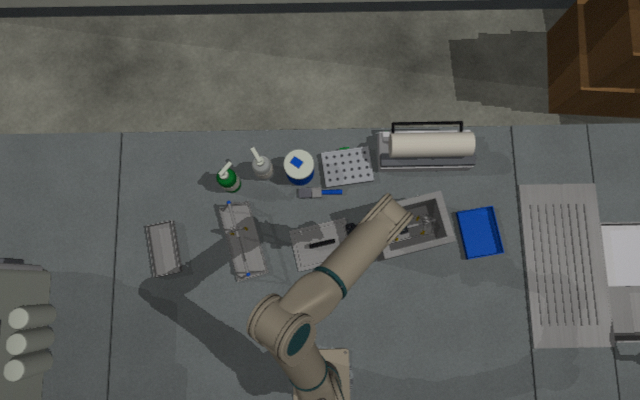

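Request:
play_rows --pt "0 0 0 1 -4 0 4" --pt "0 0 0 2 -8 0 4" --pt "0 0 0 2.6 -10.2 0 4" --pt "0 0 0 2.6 -10.2 -2 4" --pt "0 0 0 2.6 -10.2 -4 4" --pt "0 0 0 2.6 -10.2 -5 4" --pt "0 0 0 2.6 -10.2 -5 4"

```text
time: 16.5
ee_pos: [0.5254, -0.2719, 0.2207]
orientation: [2.459, -1.955, -0.002]
contact_force: [0.6, -0.4, 0.1]
grip_width: 0.04
```

```bash
python3 - <<'E'
from h import *
g=shot("side","s6")
for l in("bath_bar","grip_a","pliers_a"): pp("side",l,4)
s=robot.state();print(s["ee_pos"])
for z in(0,-.05): print((proj("side",s["ee_pos"]+[0,0,z])-[315,90])*7)
cv2.imwrite("pics/s6c.png",cv2.resize(g[90:165,315:415,::-1],(700,525),interpolation=cv2.INTER_CUBIC))
f=shot("top","t6")
for l in("bath_bar","grip_a","pliers_a"): pp("top",l)
cv2.imwrite("pics/t6c.png",cv2.resize(f[180:270,360:480,::-1],(720,540),interpolation=cv2.INTER_CUBIC))
E
```

```text
side bath_bar 0.62 [ 0.5351 -0.3223  0.1586]
side bath_bar 0.24 [ 0.5118  0.2866 -0.0026]
side grip_a 0.56 [ 0.5522 -0.3696  0.1883]
side grip_a 0.53 [ 0.5325 -0.2735  0.1914]
side pliers_a 0.6 [ 0.5286 -0.2744  0.1622]
side pliers_a 0.47 [ 0.5544 -0.3698  0.161 ]
side pliers_a 0.47 [0.5418 0.3003 0.1235]
[ 0.5260396  -0.27248491  0.22188642]
[310.35715274 305.505868  ]
[303.76051455 389.96073749]
top bath_bar 0.66 [ 0.5404 -0.3249  0.1628]
top grip_a 0.68 [ 0.6903 -0.0133 -0.0014]
top pliers_a 0.58 [0.5431 0.3009 0.1237]
```

View pics/s6c.png

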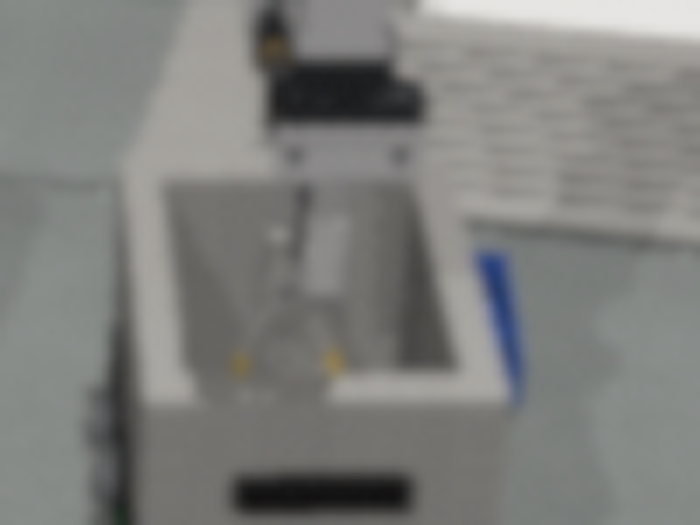

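View pics/t6c.png

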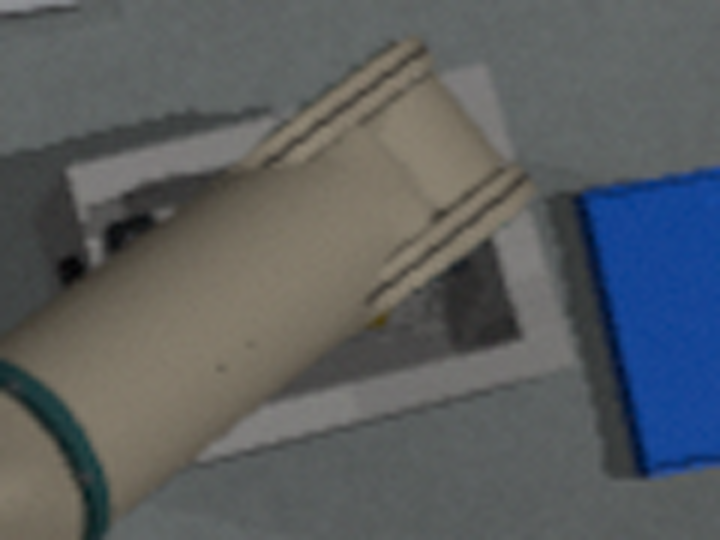

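```bash
python3 - <<'E'
from h import *
s=robot.state();p=s["ee_pos"]; u=np.array([-.225,.974,0]);v=np.array([.974,.225,0])
P=lambda q:((proj("side",q)-[315,90])*7).round(0)
for a in(.02,.032):
  for w_ in(-.008,.008): print("finger+ tip",a,w_,P(p+u*a+v*w_))
for x in(.525,.53,.535):
  b=np.array([x,-.272,.163]); print(x,"beak top",P(b+[0,0,.047]),"saddle",P(b),"handles",P(b+v*.034-[0,0,.088]),P(b-v*.034-[0,0,.088]))
print("rim inner", P([0,0,0]+np.array([.535,-.3225,.215])+u*.1+v*.0685),P(np.array([.535,-.3225,.215])+u*.1-v*.0685))
print("rim inner far", P(np.array([.535,-.3225,.215])-u*.1+v*.0685),P(np.array([.535,-.3225,.215])-u*.1-v*.0685))
E
python3 - <<'E'
import cv2
f=cv2.imread('pics/s5.png'); cv2.imwrite('pics/s5c.png',cv2.resize(f[90:165,315:415],(700,525),interpolation=cv2.INTER_CUBIC))
E
```

```text
finger+ tip 0.02 -0.008 [331. 327.]
finger+ tip 0.02 0.008 [299. 327.]
finger+ tip 0.032 -0.008 [333. 340.]
finger+ tip 0.032 0.008 [301. 340.]
0.525 beak top [311. 327.] saddle [304. 405.] handles [230. 546.] [357. 545.]
0.53 beak top [301. 325.] saddle [295. 404.] handles [221. 544.] [348. 544.]
0.535 beak top [291. 324.] saddle [285. 403.] handles [211. 543.] [338. 543.]
rim inner [185. 370.] [463. 369.]
rim inner far [162. 174.] [413. 173.]
```

View pics/s5c.png

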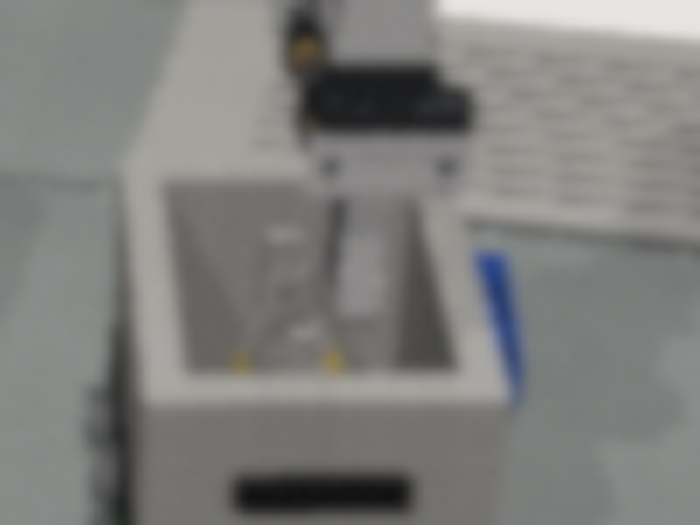

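Request:
play_rows --pt "0 0 0 0.3 0 -1 4" --pt "0 0 0 0.3 0 -2 4" --pt "0 0 0 0.3 0 -2.6 4" --pt "0 0 0 0.3 0 -2.6 4"

```text
time: 17.4
ee_pos: [0.5282, -0.2719, 0.1943]
orientation: [2.459, -1.955, -0.002]
contact_force: [0.5, 0.7, 0.1]
grip_width: 0.0403
```

```bash
python3 - <<'E'
from h import *
g=shot("side","s7")
s=robot.state();print(s["ee_pos"],s["contact_force"],s["joints"].round(2)); p=s["ee_pos"]
P=lambda q:((proj("side",q)-[315,90])*7).round(0)
print(P(p))
cv2.imwrite("pics/s7c.png",cv2.resize(g[90:165,315:415,::-1],(700,525),interpolation=cv2.INTER_CUBIC))
E
```

```text
[ 0.52842701 -0.27218464  0.1947917 ] [0.093724   0.25880931 0.39551749] [-0.07  0.68  0.86  1.68 -0.58  1.06 -0.37]
[302. 351.]
```

View pics/s7c.png

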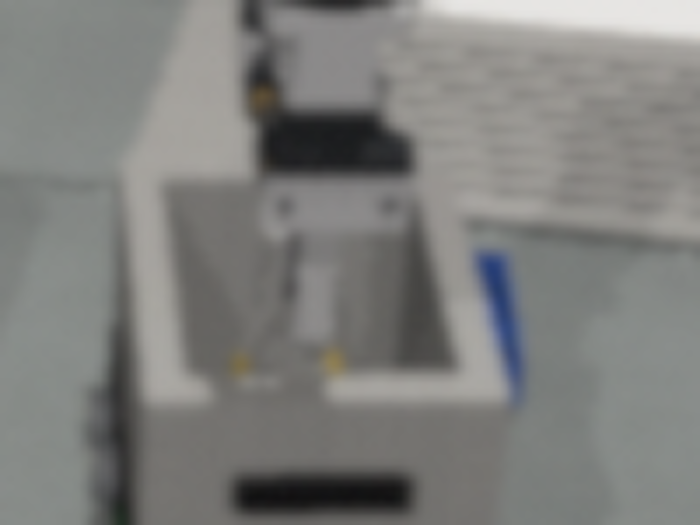

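Request:
play_rows --pt "0 0 0 0 0 -1 4" --pt "0 0 0 0 0 -1.8 4" --pt "0 0 0 0 0 -2.2 4" --pt "0 0 0 0 0 -2.2 3" --pt "0 0 0 0 0 -2.2 2" --pt "0 0 0 0 0 -2.2 1" --pt "0 0 0 0 0 -2.2 0.5" --pt "0 0 0 0 0 -2.2 0.5" --pt "0 0 0 0 0 -2.2 0.5" --pt "0 0 0 0 0 -2.2 0.5" --force 30

```text
time: 18.7
ee_pos: [0.5288, -0.2723, 0.1733]
orientation: [-2.459, 1.955, -0.001]
contact_force: [-0.2, -0.5, 1.3]
grip_width: 0.0086
```

Request:
play_rows --pt "0 0 0 0 0 0.5 0.5" --pt "0 0 0 0 0 1.5 0.5" --pt "0 0 0 0 0 3 0.5" --pt "0 0 0 0 0 6 0.5" --pt "0 0 0 0 0 9 0.5" --pt "0 0 0 0 0 12 0.5" --pt "0 0 0 0 0 15 0.5" --pt "0 0 0 0 0 17 0.5" --pt "0 0 5 0 4 17 0.5" --pt "0 0 12 0 8 17 0.5" --pt "0 0 20 0 12 17 0.5" --pt "0 0 28 -1 16 17 0.5" --pt "0 0 36 -1 20 17 0.5" --pt "0 0 44 -2 24 17 0.5" --pt "0 0 52 -2 28 17 0.5" --pt "0 0 60 -3 32 17 0.5" --pt "0 0 68 -4 36 17 0.5" --pt "0 0 76 -5 40 17 0.5" --pt "0 0 84 -6 44 17 0.5" --pt "0 0 92 -7 48 17 0.5"

```text
time: 21.2
ee_pos: [0.4584, 0.2086, 0.3442]
orientation: [-3.113, -0.416, -0.002]
contact_force: [0.3, -0.5, -1.2]
grip_width: 0.0087
```

```bash
python3 - <<'E'
from h import *
g=shot("side","s8")
for l in("grip_a","pliers_a","rail"): pp("side",l,4)
s=robot.state();print(s["ee_pos"],s["grip_width"],s["joints"].round(2))
M=R.from_rotvec(s["orientation"]).as_matrix(); print(np.degrees(np.arctan2(M[1,0],M[0,0])))
f=shot("top","t8")
for l in("grip_a","pliers_a","rail"): pp("top",l,4)
E
```

```text
side grip_a 0.7 [0.4617 0.2062 0.3592]
side grip_a 0.61 [ 0.5532 -0.3686  0.1922]
side pliers_a 0.77 [0.4611 0.2064 0.3342]
side pliers_a 0.71 [0.5412 0.2989 0.1247]
side pliers_a 0.57 [ 0.6958 -0.0109 -0.0043]
side pliers_a 0.39 [ 0.5522 -0.3694  0.1618]
side rail 0.88 [0.5103 0.2875 0.1268]
side rail 0.53 [0.5411 0.3012 0.1237]
side rail 0.16 [0.4629 0.2083 0.3593]
[0.4586617  0.20765406 0.34374582] 0.008476100925015238 [-0.88  0.29  0.55  1.68 -0.16  1.21 -0.04]
15.029104940877106
top grip_a 0.57 [ 0.5541 -0.3682  0.191 ]
top grip_a 0.42 [0.4557 0.2067 0.3586]
top pliers_a 0.54 [0.4597 0.2097 0.3327]
top pliers_a 0.42 [ 0.5496 -0.3685  0.1627]
```

View pics/s8.png

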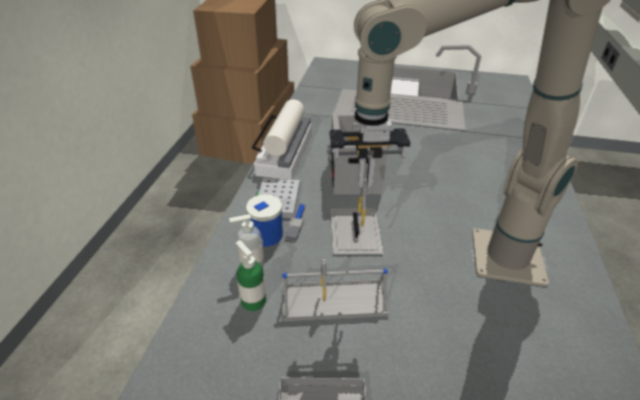

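Request:
play_rows --pt "0 0 0.6 -1.5 3 0 0.5" --pt "0 0 0.6 -3.2 6.1 0 0.5" --pt "0 0 0.6 -3.2 6.1 -3 0.5" --pt "0 0 0.6 -3.2 6.1 -6 0.5" --pt "0 0 0.6 -3.2 6.1 -9 0.5" --pt "0 0 0.6 -3.2 6.1 -10 0.5" --pt "0 0 0.6 -3.2 6.1 -10 0.5"

```text
time: 22.48
ee_pos: [0.427, 0.2683, 0.2432]
orientation: [3.112, 0.425, -0.0]
contact_force: [0.7, 0.2, -1.6]
grip_width: 0.0088
```

```bash
cat > chk.py <<'E'
from h import *
import sys
n=sys.argv[1]; sx=float(sys.argv[2])
s=robot.state();p=s["ee_pos"];print(p,s["contact_force"],s["grip_width"],s["joints"].round(2))
M=R.from_rotvec(s["orientation"]).as_matrix(); print(np.degrees(np.arctan2(M[1,0],M[0,0])))
u=np.array([np.cos(.272),np.sin(.272),0]);v=np.array([-u[1],u[0],0]);c=np.array([.5093,.290,.125])
d=p-c; print("tcp in rail",d@u,d@v,d[2])
g=shot("side","s"+n)
def rl(cam,l):
    for x in robot.pinpoint(cam,l)[:4]:
        q=w(cam,x["centre"])-c; 
        if abs(q[1])<.2: print(cam,l,round(x["confidence"],2),(q@u).round(4),(q@v).round(4),q[2].round(4))
for l in("grip_a","pliers_a"): rl("side",l)
f=shot("top","t"+n)
for l in("grip_a","pliers_a"): rl("top",l)
cv2.imwrite(f"pics/s{n}c.png",cv2.resize(g[210:330,260:420,::-1],(720,540),interpolation=cv2.INTER_CUBIC))
cv2.imwrite(f"pics/t{n}c.png",cv2.resize(f[180:285,190:330,::-1],(720,540),interpolation=cv2.INTER_CUBIC))
E
python3 chk.py 9 -.085
```

```text
[0.42697909 0.26827749 0.2431803 ] [ 0.74177395  0.17305274 -1.59657368] 0.008805087049472067 [-0.97  0.38  0.49  1.85 -0.21  0.96 -0.11]
15.552605026804365
tcp in rail -0.08513035951576953 0.0011923151346485107 0.11818030228220136
side grip_a 0.54 -0.0787 -0.0027 0.1348
side grip_a 0.16 0.0337 0.0016 -0.0013
side pliers_a 0.71 -0.0861 -0.0019 0.1069
side pliers_a 0.67 0.0335 0.0053 -0.0035
side pliers_a 0.32 0.2319 -0.0136 -0.1256
top grip_a 0.43 -0.0866 0.0044 0.1361
top pliers_a 0.58 -0.082 0.0011 0.1066
top pliers_a 0.4 0.0345 0.0016 0.0004
```

View pics/s9c.png

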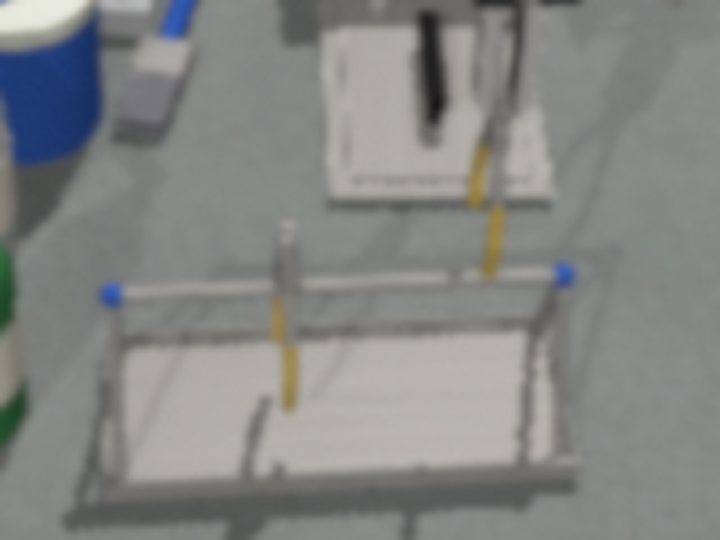

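View pics/t9c.png

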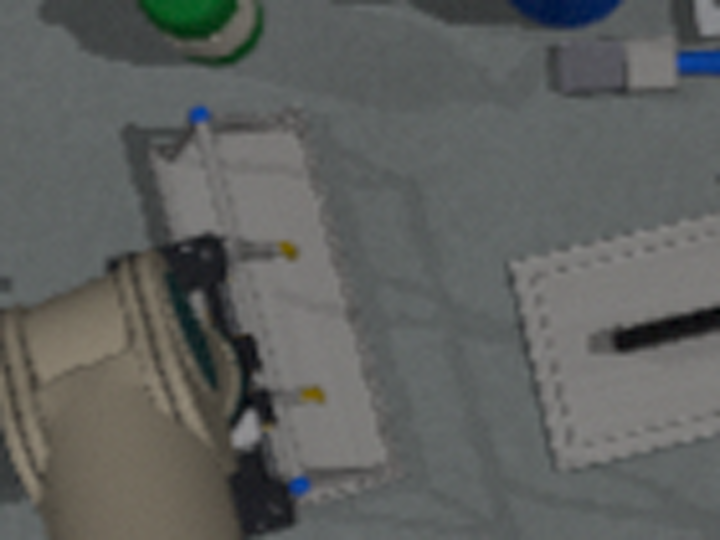

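Request:
play_rows --pt "0 0 0 0 0.1 -1.5 0.5" --pt "0 0 0 0 0.1 -3.5 0.5" --pt "0 0 0 0 0.1 -5.5 0.5" --pt "0 0 0 0 0.1 -7 0.5" --pt "0 0 0 0 0.1 -8 0.5" --pt "0 0 0 0 0.1 -8.3 0.5" --pt "0 0 0 0 0.1 -8.3 0.5"

```text
time: 23.65
ee_pos: [0.4268, 0.2699, 0.1602]
orientation: [-3.112, -0.427, -0.001]
contact_force: [-0.1, -0.8, -1.8]
grip_width: 0.0089
```

```bash
python3 chk.py 10 -.085
```

```text
[0.42684083 0.26993241 0.16018902] [-0.05143563 -0.75754827 -1.78750124] 0.008925467160225574 [-0.92  0.49  0.44  1.95 -0.29  0.76 -0.04]
15.625379345761566
tcp in rail -0.08481892446555735 0.0028235367529032473 0.03518901615723999
side grip_a 0.73 -0.0804 0.0017 0.0526
side pliers_a 0.71 -0.0835 -0.0016 0.0234
side pliers_a 0.52 0.0322 0.0027 -0.0021
top grip_a 0.46 -0.0874 0.0028 0.0518
top grip_a 0.42 0.0356 0.0015 0.0015
top pliers_a 0.55 0.0352 0.0007 0.0009
top pliers_a 0.41 -0.0806 0.0047 0.0222
```

View pics/s10c.png

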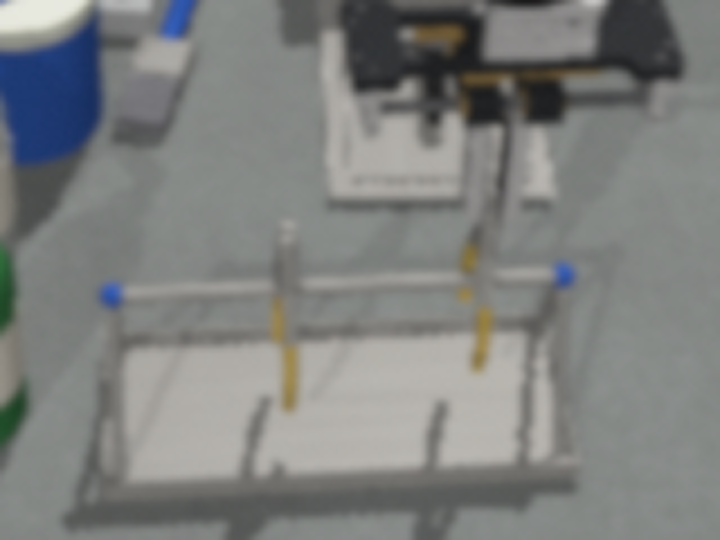

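View pics/t10c.png

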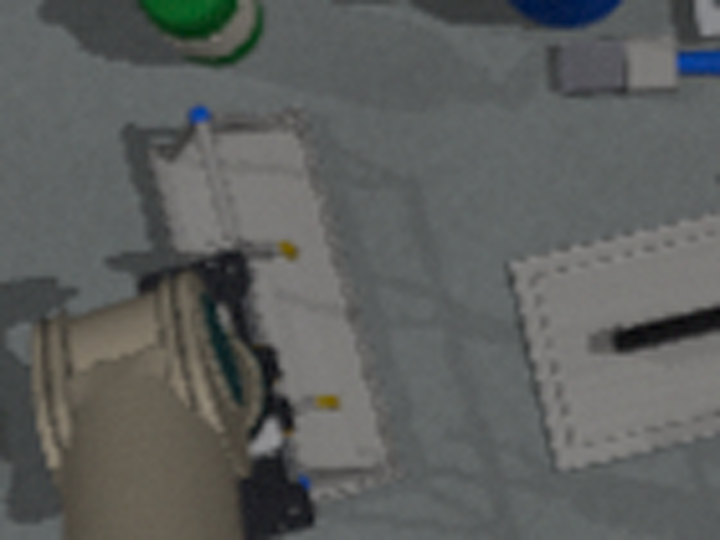

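Request:
play_rows --pt "0 0 0 0 0 -0.8 0.5" --pt "0 0 0 0 0 -1.5 0.5" --pt "0 0 0 0 0 -2 0.5" --pt "0 0 0 0 0 -2.3 0.5" --pt "0 0 0 0 0 -2.3 0.5"

```text
time: 24.58
ee_pos: [0.4265, 0.2697, 0.1368]
orientation: [3.112, 0.427, -0.001]
contact_force: [-0.4, 0.2, -1.1]
grip_width: 0.0083
```

```bash
python3 - <<'E'
from h import *
s=robot.state();print(s["ee_pos"],s["contact_force"],s["moment"])
E
```

```text
[0.42651371 0.26971657 0.13679339] [-0.3943817   0.22343872 -1.08754291] [-0.0443856   0.07767263 -0.01558179]
```

Request:
play_rows --pt "0 0 0 0 0 -0.1 0.5" --pt "0 0 0 0 0 -0.2 0.5" --pt "0 0 0 0 0 -0.2 0.5"

```text
time: 24.95
ee_pos: [0.4268, 0.27, 0.1354]
orientation: [-3.112, -0.427, -0.001]
contact_force: [-0.2, 1.2, 1.7]
grip_width: 0.0088
```

```bash
python3 chk.py 11 -.085
```

```text
[0.42681912 0.26999939 0.13535096] [-0.16688628  1.16978102  1.71499911] 0.008822243964287603 [-0.9   0.52  0.41  1.98 -0.32  0.7  -0.02]
15.631781242397226
tcp in rail -0.0848218493947633 0.0028938851854486175 0.010350960958552369
side grip_a 0.54 -0.0808 0.0001 0.0278
side pliers_a 0.72 0.0334 0.0045 -0.0028
side pliers_a 0.44 -0.0818 -0.0019 0.0023
top grip_a 0.41 -0.087 0.0071 0.0269
top grip_a 0.27 0.0004 0.0016 -0.1224
top pliers_a 0.48 -0.0848 0.0007 -0.0051
top pliers_a 0.39 0.0317 0.0032 0.0023
```

View pics/s11c.png

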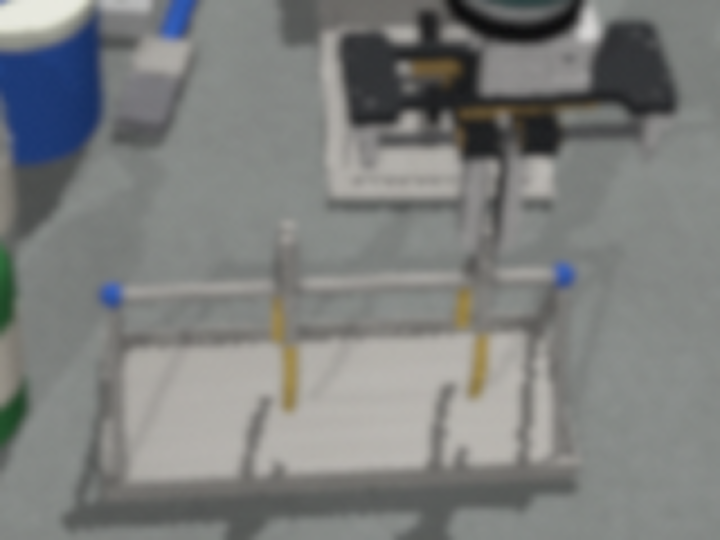

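Request:
play_rows --pt "0 0 0 0 0 0 1.5" --pt "0 0 0 0 0 0 3" --pt "0 0 0 0 0 0 3" --pt "0 0 0 0 0 0 3" --pt "0 0 0 0 0 2 3" --pt "0 0 0 0 0 4 3" --pt "0 0 0 0 0 7 3" --pt "0 0 0 0 0 11 3" --pt "0 0 0 1 -4 15 3" --pt "0 0 -5 2 -9 18 3" --pt "0 0 -12 3 -14 19 3" --pt "0 0 -20 4 -19 19 3"

```text
time: 26.75
ee_pos: [0.4673, 0.0784, 0.3262]
orientation: [-3.138, 0.126, -0.004]
contact_force: [0.5, 0.8, -0.1]
grip_width: 0.03
```

```bash
python3 chk.py 12 -.085
```

```text
[0.46734644 0.07840236 0.32620788] [ 0.45684688  0.75364648 -0.09755545] 0.03003267452589108 [-0.74  0.27  0.67  1.79 -0.18  1.15 -0.09]
-4.603023298231118
tcp in rail -0.09725865101395273 -0.1925471804821859 0.20120787585224081
side grip_a 0.5 -0.078 -0.0004 0.0259
side pliers_a 0.65 0.033 0.0029 -0.0004
side pliers_a 0.55 -0.0845 0.0011 0.0
top grip_a 0.51 -0.0879 0.001 0.0255
top pliers_a 0.6 -0.0815 0.0027 -0.0015
top pliers_a 0.49 0.0311 -0.0024 -0.0029
```

View pics/s12c.png

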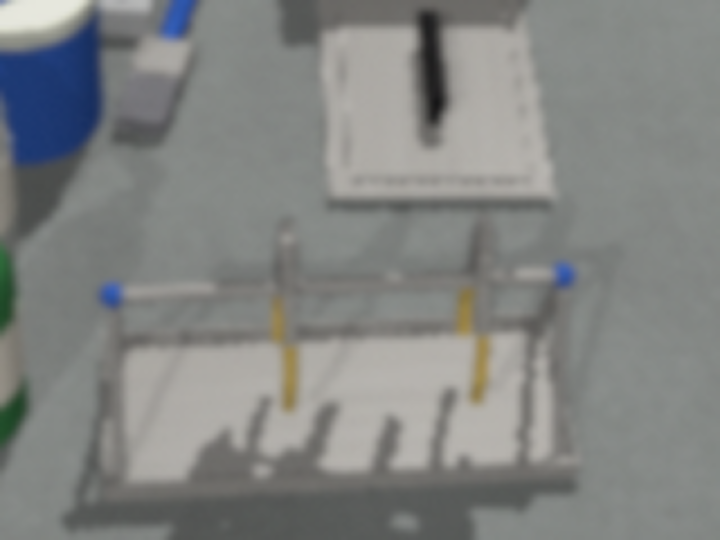

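View pics/t12c.png

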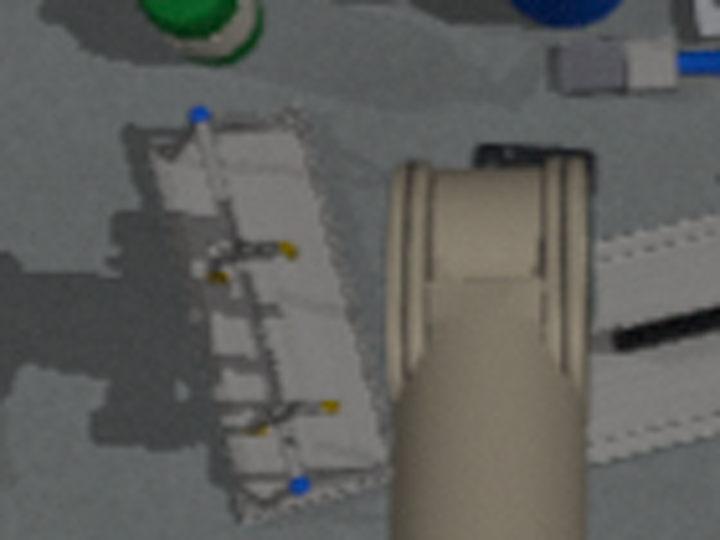

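Request:
play_rows --pt "0 0 -8 1 -4 0 4" --pt "0 0 -16 2 -9 0 4" --pt "0 0 -24 3 -14 0 4" --pt "0 0 -32 4 -19 0 4" --pt "0 0 -40 5 -24 0 4" --pt "0 0 -48 6 -29 0 4" --pt "0 0 -56 7 -34 0 4" --pt "0 0 -64 8 -39 0 4" --pt "0 0 -70 8.4 -43 -2 4" --pt "0 0 -72.6 8.4 -44.9 -5 4" --pt "0 0 -72.6 8.4 -44.9 -8 4" --pt "0 0 -72.6 8.4 -44.9 -10 4" --pt "0 0 -72.6 8.4 -44.9 -11.5 4" --pt "0 0 -72.6 8.4 -44.9 -11.5 4"

```text
time: 28.8
ee_pos: [0.551, -0.3675, 0.2087]
orientation: [-2.461, 1.953, 0.004]
contact_force: [-0.7, -0.8, -0.4]
grip_width: 0.0398
```

```bash
python3 - <<'E'
from h import *
g=shot("side","s13")
for l in("bath_bar","grip_a","pliers_a"): pp("side",l,4)
s=robot.state();print(s["ee_pos"],s["contact_force"],s["joints"].round(2)); p=s["ee_pos"]
M=R.from_rotvec(s["orientation"]).as_matrix(); print(np.degrees(np.arctan2(M[1,0],M[0,0])))
P=lambda q:((proj("side",q)-[315,90])*7).round(0)
print(P(p))
cv2.imwrite("pics/s13c.png",cv2.resize(g[90:165,315:415,::-1],(700,525),interpolation=cv2.INTER_CUBIC))
E
```

```text
side bath_bar 0.72 [ 0.5349 -0.3223  0.1572]
side grip_a 0.63 [0.432  0.2692 0.1505]
side grip_a 0.54 [ 0.554  -0.3736  0.191 ]
side grip_a 0.26 [ 7.818e-01  7.100e-02 -7.000e-04]
side pliers_a 0.72 [0.5418 0.3003 0.122 ]
side pliers_a 0.7 [0.4298 0.268  0.126 ]
side pliers_a 0.4 [ 0.5526 -0.3676  0.1634]
side pliers_a 0.32 [ 0.4908 -0.0139  0.0036]
[ 0.55118542 -0.36945591  0.21113724] [-0.89504246 -0.09986024 -0.22200479] [ 0.1   0.77  0.88  1.46 -0.61  1.2  -0.28]
-76.94375962661826
[286. 226.]
```

View pics/s13c.png

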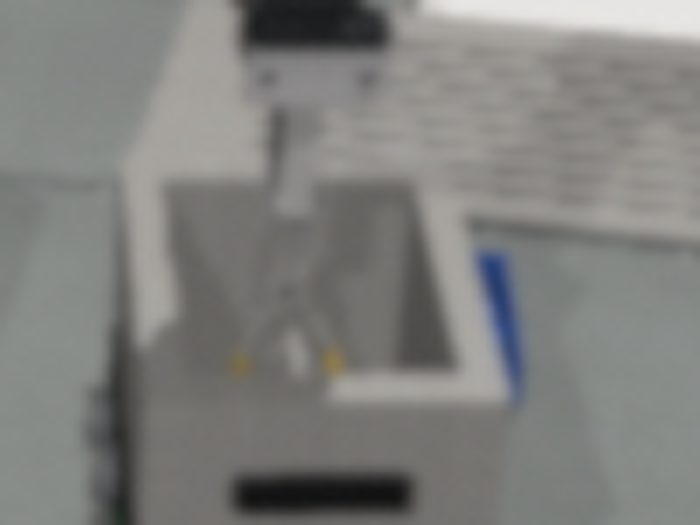

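Request:
play_rows --pt "0 0 0 0 0 -1.3 4" --pt "0 0 0 0 0 -2.6 4" --pt "0 0 0 0 0 -3.4 4" --pt "0 0 0 0 0 -3.7 3" --pt "0 0 0 0 0 -3.7 2" --pt "0 0 0 0 0 -3.7 1" --pt "0 0 0 0 0 -3.7 0.5" --pt "0 0 0 0 0 -3.7 0.5" --pt "0 0 0 0 0 -3.7 0.5" --pt "0 0 0 0 0 -3.7 0.5" --force 30

```text
time: 30.25
ee_pos: [0.5508, -0.3694, 0.1735]
orientation: [-2.459, 1.955, -0.001]
contact_force: [-0.9, -0.0, 2.5]
grip_width: 0.0086
```

Request:
play_rows --pt "0 0 0 0 0 0.5 0.5" --pt "0 0 0 0 0 1.5 0.5" --pt "0 0 0 0 0 3.5 0.5" --pt "0 0 0 0 0 7 0.5" --pt "0 0 0 0 0 11 0.5" --pt "0 0 0 0 0 15 0.5" --pt "0 0 0 0 0 17 0.5" --pt "0 0 0 0 2 17 0.5" --pt "0 0 5 -0.5 6 17 0.5" --pt "0 0 12 -1 11 17 0.5" --pt "0 0 20 -1.5 16 17 0.5" --pt "0 0 28 -2 21 17 0.5" --pt "0 0 36 -2.5 26 17 0.5" --pt "0 0 44 -3 31 17 0.5" --pt "0 0 52 -3.5 36 17 0.5" --pt "0 0 60 -4 41 17 0.5" --pt "0 0 68 -5 46 17 0.5" --pt "0 0 76 -5.5 51 17 0.5" --pt "0 0 84 -6 56 17 0.5" --pt "0 0 92.6 -6.3 60 17 0.5"

```text
time: 32.75
ee_pos: [0.4874, 0.2327, 0.3445]
orientation: [-3.11, -0.435, -0.003]
contact_force: [-0.7, -0.6, -1.2]
grip_width: 0.0087
```

Request:
play_rows --pt "0 0 0 -0.3 4 0 0.5" --pt "0 0 0 -0.3 5.5 0 0.5" --pt "0 0 0 -0.3 5.5 -2 0.5" --pt "0 0 0 -0.3 5.5 -6 0.5" --pt "0 0 0 -0.3 5.5 -9 0.5" --pt "0 0 0 -0.3 5.5 -10 0.5" --pt "0 0 0 -0.3 5.5 -10 0.5"

```text
time: 33.62
ee_pos: [0.4852, 0.285, 0.2436]
orientation: [3.112, 0.425, 0.001]
contact_force: [1.1, -0.2, -0.9]
grip_width: 0.0086
```

```bash
python3 chk.py 14 -.025
```

```text
[0.48519199 0.28499811 0.24362095] [ 1.07301361 -0.1871044  -0.87836777] 0.008602955581103081 [-0.93  0.48  0.53  1.7  -0.28  1.03 -0.03]
15.550274710797185
tcp in rail -0.024565488141054692 0.0016588223646123493 0.11862095282023788
side grip_a 0.72 -0.0823 0.0008 0.0014
side grip_a 0.6 -0.022 -0.0 0.1324
side grip_a 0.46 -0.0815 -0.0035 0.0297
side pliers_a 0.74 0.0325 0.0026 -0.0005
side pliers_a 0.69 -0.0818 0.0001 0.0017
side pliers_a 0.61 -0.0193 -0.001 0.1074
top grip_a 0.51 -0.0217 0.0055 0.1346
top grip_a 0.45 -0.0868 0.0021 0.026
top pliers_a 0.58 -0.0254 -0.0006 0.1076
top pliers_a 0.43 0.0329 0.0016 0.0013
```

View pics/s14c.png

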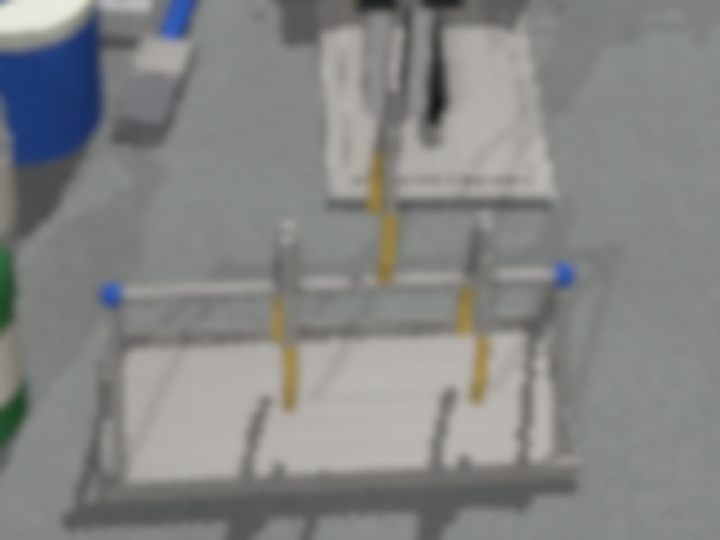

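View pics/t14c.png

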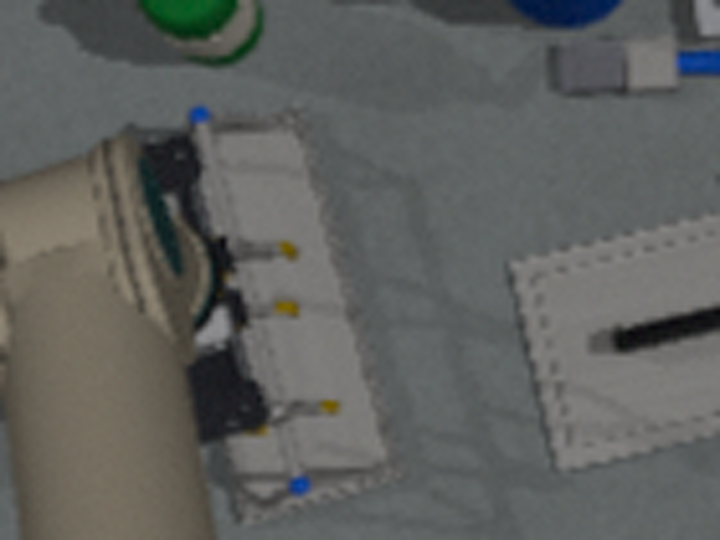

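Request:
play_rows --pt "0 0 0 0 0.1 -1.5 0.5" --pt "0 0 0 0 0.1 -3.5 0.5" --pt "0 0 0 0 0.1 -5.5 0.5" --pt "0 0 0 0 0.1 -7 0.5" --pt "0 0 0 0 0.1 -8.3 0.5" --pt "0 0 0 0 0.1 -9.2 0.5" --pt "0 0 0 0 0.1 -9.2 0.5"

```text
time: 34.8
ee_pos: [0.4844, 0.2867, 0.1505]
orientation: [3.112, 0.427, -0.001]
contact_force: [-0.2, 0.6, -0.5]
grip_width: 0.0084
```

```bash
python3 chk.py 15 -.025
```

```text
[0.48435289 0.28668462 0.15053897] [-0.23881918  0.62587639 -0.5036854 ] 0.00839807638562208 [-0.89  0.59  0.47  1.81 -0.35  0.83  0.03]
15.625743887270355
tcp in rail -0.024920651205990817 0.003508756060185307 0.02553897236310665
side grip_a 0.73 -0.0788 -0.0004 0.0281
side grip_a 0.68 -0.0269 0.002 0.0394
side pliers_a 0.53 -0.0793 -0.0004 -0.001
side pliers_a 0.51 0.0315 0.0018 -0.0021
side pliers_a 0.49 -0.0202 0.0008 0.0153
top grip_a 0.54 -0.0228 0.0045 0.0396
top grip_a 0.4 -0.0912 0.0001 0.0273
top grip_a 0.27 -0.0256 0.0025 0.0183
top pliers_a 0.48 -0.0264 0.0033 0.0172
top pliers_a 0.44 -0.0835 0.0026 -0.0024
top pliers_a 0.4 0.0347 0.0019 0.0007
```

View pics/s15c.png

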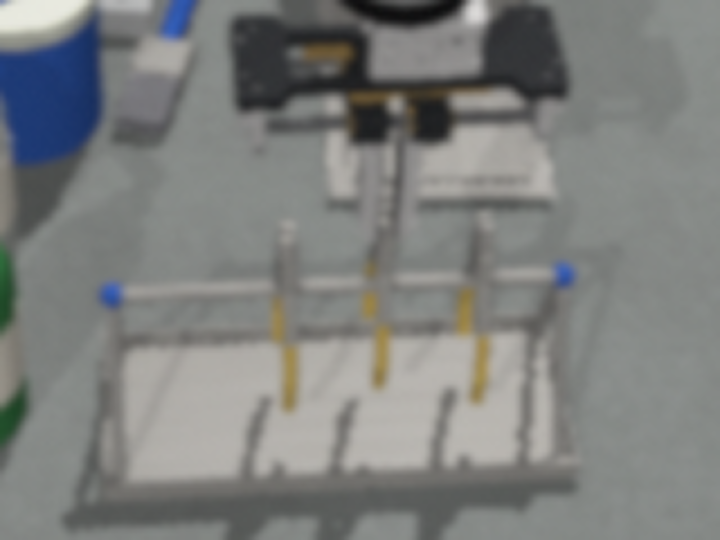

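Request:
play_rows --pt "0 0 0 0 -0.06 -0.5 0.5" --pt "0 0 0 0 -0.06 -1 0.5" --pt "0 0 0 0 -0.06 -1.3 0.5" --pt "0 0 0 0 -0.06 -1.45 0.5" --pt "0 0 0 0 -0.06 -1.5 0.5" --pt "0 0 0 0 -0.06 -1.5 0.5"

```text
time: 35.85
ee_pos: [0.4847, 0.2863, 0.1361]
orientation: [-3.112, -0.427, -0.0]
contact_force: [0.0, -0.5, -0.9]
grip_width: 0.0087
```

```bash
python3 chk.py 16 -.025
```

```text
[0.48467393 0.28627937 0.13610903] [ 0.01266282 -0.45088395 -0.89546053] 0.008693881737716182 [-0.88  0.61  0.46  1.83 -0.36  0.79  0.04]
15.632340350862147
tcp in rail -0.024720280046278003 0.003032157649044689 0.011109030399191672
side grip_a 0.64 -0.0247 0.0051 0.0251
side grip_a 0.51 -0.0797 -0.003 0.0274
side pliers_a 0.66 -0.0849 0.0014 0.0002
side pliers_a 0.64 -0.017 0.0013 0.002
side pliers_a 0.48 0.0305 0.002 -0.0043
top grip_a 0.61 -0.0206 0.0031 0.0292
top grip_a 0.53 -0.0854 0.0005 0.0279
top pliers_a 0.61 -0.0255 -0.0011 0.0029
top pliers_a 0.51 0.0337 0.0024 -0.0018
top pliers_a 0.36 -0.0807 0.0002 -0.0032
```

View pics/s16c.png

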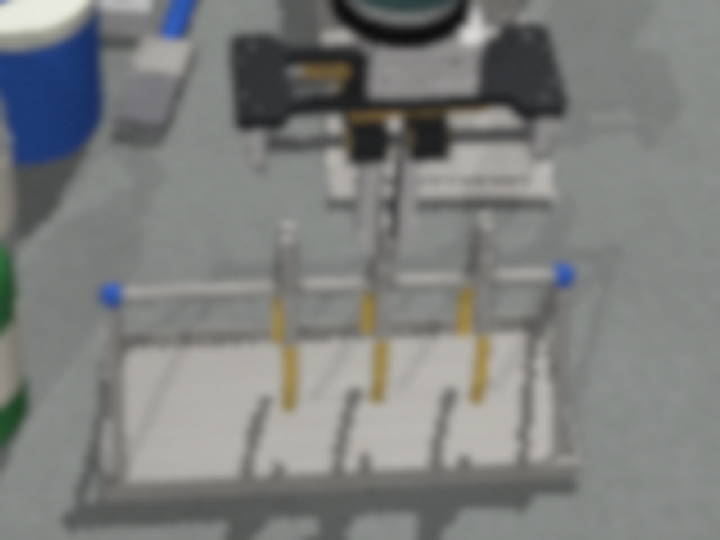

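Request:
play_rows --pt "0 0 0 0 0 -0.1 0.5" --pt "0 0 0 0 0 -0.12 0.5" --pt "0 0 0 0 0 -0.12 1.5" --pt "0 0 0 0 0 -0.12 3" --pt "0 0 0 0 0 -0.12 3" --pt "0 0 0 0 0 -0.12 3" --pt "0 0 0 0 0 2 3" --pt "0 0 0 0 0 4 3" --pt "0 0 0 0 0 7 3" --pt "0 0 0 0 0 11 3" --pt "0 0 0 0 -3 15 4" --pt "0 0 0 0 -7 16 5" --pt "0 0 -1 0 -12 16 5" --pt "0 0 -2.6 0.3 -17 16 5" --pt "0 0 -2.6 0.5 -22 14 5" --pt "0 0 -2.6 0.5 -26 9 5" --pt "0 0 -2.6 0.5 -29.6 5 5" --pt "0 0 -2.6 0.5 -29.6 1 5" --pt "0 0 -2.6 0.5 -29.6 -3 5" --pt "0 0 -2.6 0.5 -29.6 -3 5"

```text
time: 38.65
ee_pos: [0.4873, -0.0098, 0.1042]
orientation: [-3.121, -0.355, 0.009]
contact_force: [-0.4, -0.1, 0.1]
grip_width: 0.0496
```

```bash
python3 chk.py 17 -.025; python3 - <<'E'
from h import *
for c in("side","top"):
  pp(c,"lid",1);pp(c,"lid_handle",1)
E
```

```text
[ 0.48734441 -0.00984755  0.10418581] [-0.37911055 -0.10552244  0.0735825 ] 0.04960979190201737 [-0.36  0.57  0.47  2.05 -0.43  0.63  0.64]
12.988671611972794
tcp in rail -0.10170497940052012 -0.2829252534905659 -0.020814192695177397
side grip_a 0.66 -0.0211 0.0004 0.0274
side grip_a 0.62 -0.0799 -0.0027 0.0272
side pliers_a 0.71 0.0334 0.0031 -0.0031
side pliers_a 0.68 -0.0213 -0.0003 0.0003
side pliers_a 0.57 -0.0836 -0.0012 -0.0006
top grip_a 0.71 -0.0271 0.0006 0.0005
top grip_a 0.62 -0.0206 0.004 0.029
top grip_a 0.37 -0.0869 0.0021 0.0294
top pliers_a 0.54 -0.0831 0.0012 0.0008
top pliers_a 0.54 0.032 0.0021 -0.0011
side lid 0.67 [ 0.4869 -0.0109  0.0035]
side lid_handle 0.9 [ 0.491  -0.0121  0.0343]
top lid 0.71 [ 0.4885 -0.01    0.002 ]
top lid_handle 0.82 [ 0.486  -0.0092  0.0369]
```

View pics/s17c.png

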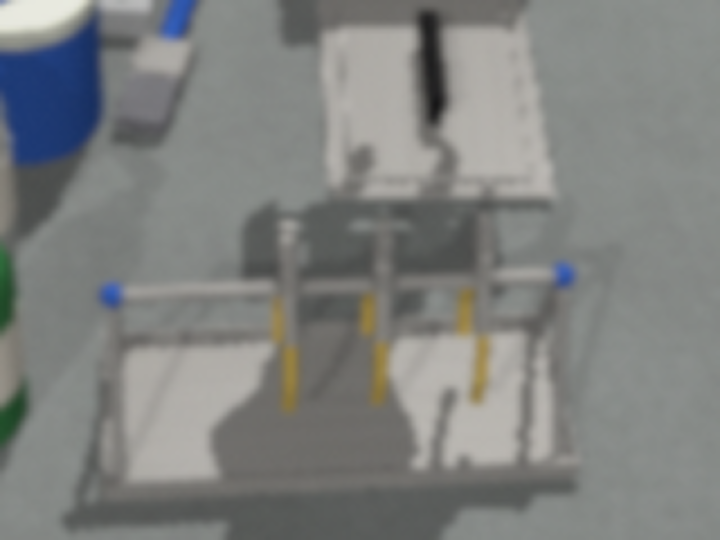

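Request:
play_rows --pt "0 0 0 0 0 -2 5" --pt "0 0 0 0 0 -4 5" --pt "0 0 0 0 0 -6 5" --pt "0 0 0 0 0 -7.5 5" --pt "0 0 0 0 0 -8.3 5" --pt "0 0 0 0 0 -8.3 4" --pt "0 0 0 0 0 -8.3 2" --pt "0 0 0 0 0 -8.3 0.8" --pt "0 0 0 0 0 -8.3 0.8" --pt "0 0 0 0 0 -8.3 0.8" --pt "0 0 0 0 0 -8.3 0.8" --pt "0 0 0 0 0 -8.3 0.8" --pt "0 0 0 0 0 -8.3 0.8" --force 40

```text
time: 40.78
ee_pos: [0.4896, -0.0097, 0.0234]
orientation: [-3.121, -0.356, -0.0]
contact_force: [-1.5, -0.4, 5.2]
grip_width: 0.0146
```

```bash
python3 - <<'E'
from h import *
s=robot.state();print(s["ee_pos"],s["grip_width"],s["contact_force"])
E
```

```text
[ 0.48961049 -0.00968894  0.02341086] 0.014627328270408333 [-1.4619526  -0.43172352  5.19209555]
```

Request:
play_rows --pt "0 0 0 0 0 0.5 0.8" --pt "0 0 0 0 0 2 0.8" --pt "0 0 0 0 0 5 0.8" --pt "0 0 0 0 0 9 0.8" --pt "0 0 0 0 0 13 0.8" --pt "0 0 0 0 0 17 0.8" --pt "0 0 0 0 0 21 0.8" --pt "0 0 0 0 0 25 0.8" --pt "0 0 0 0 -2 27 0.8" --pt "0 0 0 0.5 -5 27 0.8" --pt "0 0 0 1 -9 27 0.8" --pt "0 0 0 1.5 -13 27 0.8" --pt "0 0 0 2 -17 27 0.8" --pt "0 0 0 2.5 -21 27 0.8" --pt "0 0 0 3 -25 27 0.8" --pt "0 0 0 3.5 -28 26.5 0.8" --pt "0 0 0 4 -30.5 25 0.8" --pt "0 0 0 4.4 -31.4 24 0.8" --pt "0 0 0 4.4 -31.4 23.5 0.8" --pt "0 0 0 4.4 -31.4 23.5 0.8"

```text
time: 43.28
ee_pos: [0.5336, -0.3219, 0.2578]
orientation: [-3.119, -0.359, 0.001]
contact_force: [0.2, 0.7, -3.3]
grip_width: 0.0145
```

```bash
python3 - <<'E'
from h import *
s=robot.state();print(s["ee_pos"],s["grip_width"],s["contact_force"],s["moment"].round(2))
M=R.from_rotvec(s["orientation"]).as_matrix(); print(np.degrees(np.arctan2(M[1,0],M[0,0])))
g=shot("side","s18");pp("side","lid",2);pp("side","lid_handle",1);pp("side","bath",1)
cv2.imwrite("pics/s18c.png",cv2.resize(g[60:210,300:420,::-1],(480,600),interpolation=cv2.INTER_CUBIC))
f=shot("top","t18");pp("top","lid",2);pp("top","lid_handle",1);pp("top","bath",1)
cv2.imwrite("pics/t18c.png",cv2.resize(f[180:270,360:480,::-1],(720,540),interpolation=cv2.INTER_CUBIC))
E
```

```text
[ 0.53361069 -0.32191948  0.25781124] 0.014545767448143697 [ 0.17705015  0.65347387 -3.27768596] [-0.03 -0.02 -0.02]
13.112795618567022
side lid 0.59 [ 0.5322 -0.3248  0.239 ]
side lid_handle 0.79 [ 0.5345 -0.3257  0.2676]
side bath 0.83 [ 0.5344 -0.3283 -0.0011]
top lid 0.75 [0.5431 0.3027 0.126 ]
top lid 0.58 [ 0.5385 -0.3218  0.2362]
```

View pics/s18c.png

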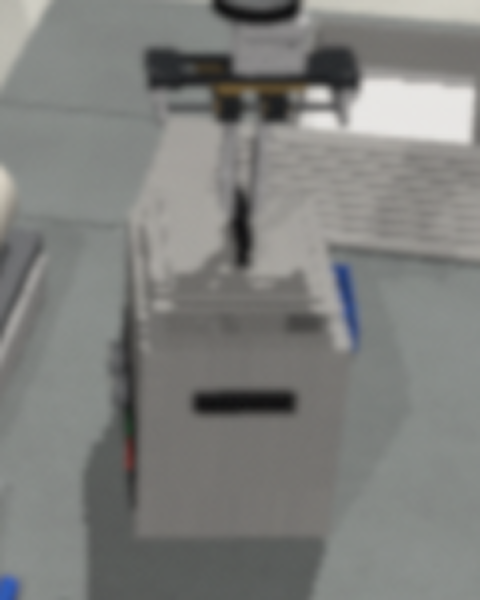

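View pics/t18c.png

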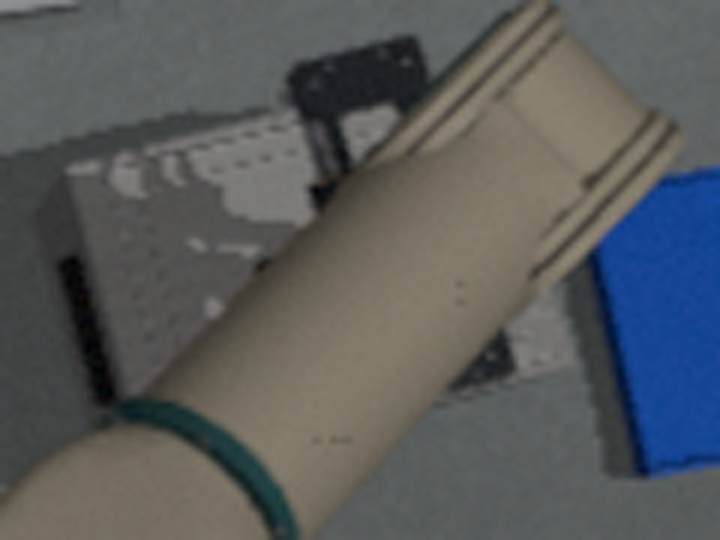

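Request:
play_rows --pt "0 0 0 0 0 -0.8 0.8" --pt "0 0 0 0 0 -1.6 0.8" --pt "0 0 0 0 0 -2 0.8" --pt "0 0 0 0 0 -2.2 0.8" --pt "0 0 0 0 0 -2.2 0.8"

```text
time: 44.3
ee_pos: [0.5336, -0.3238, 0.236]
orientation: [-3.121, -0.356, 0.0]
contact_force: [-0.2, -0.9, -4.0]
grip_width: 0.0149
```

```bash
python3 - <<'E'
from h import *
s=robot.state();print(s["ee_pos"],s["grip_width"],s["contact_force"],s["moment"].round(2))
g=shot("side","s19");pp("side","lid",2);pp("side","lid_handle",1)
cv2.imwrite("pics/s19c.png",cv2.resize(g[60:210,300:420,::-1],(480,600),interpolation=cv2.INTER_CUBIC))
E
```

```text
[ 0.53361411 -0.3237886   0.23598532] 0.014851584689225022 [-0.23348595 -0.8937161  -3.99322516] [-0.1   0.08  0.  ]
side lid 0.94 [ 0.532  -0.3247  0.2163]
side lid_handle 0.7 [ 0.5325 -0.3281  0.2449]
```

View pics/s19c.png

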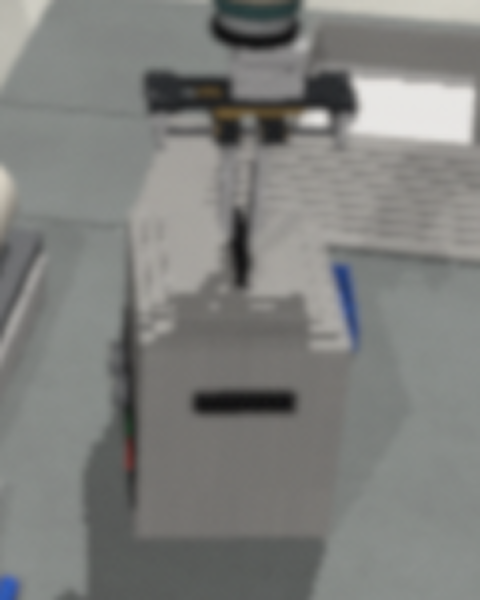

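Request:
play_rows --pt "0 0 0 0 0 -0.15 0.8" --pt "0 0 0 0 0 -0.3 0.8" --pt "0 0 0 0 0 -0.4 0.8" --pt "0 0 0 0 0 -0.4 0.8"

```text
time: 44.95
ee_pos: [0.5337, -0.3237, 0.2325]
orientation: [-3.121, -0.356, -0.001]
contact_force: [-0.7, 0.7, 0.3]
grip_width: 0.0144
```

Request:
play_rows --pt "0 0 0 0 0 -0.05 1.5" --pt "0 0 0 0 0 -0.05 3" --pt "0 0 0 0 0 -0.05 5" --pt "0 0 0 0 0 -0.05 5" --pt "0 0 0 0 0 -0.05 5" --pt "0 0 0 0 0 2 5" --pt "0 0 0 0 0 5 5" --pt "0 0 0 0 0 9 5" --pt "0 0 0 -2 3 12 5" --pt "0 0 0 -4 8 14 5" --pt "0 0 0 -6 13 14 5" --pt "0 0 0 -6 18 14 5" --pt "0 0 0 -6 23 14 5" --pt "0 0 0 -6 27 14 5" --pt "0 0 0 -6 27 14 5"

```text
time: 46.82
ee_pos: [0.4738, -0.0502, 0.3719]
orientation: [-3.119, -0.367, -0.0]
contact_force: [0.0, -0.2, 0.8]
grip_width: 0.0496
```

```bash
python3 chk.py 20 0; python3 - <<'E'
from h import *
for c in("side","top"):
  f=shot(c,c+"21")
  for l in("lid","lid_handle","bath"): pp(c,l,1)
  if c=="side": cv2.imwrite("pics/s21c.png",cv2.resize(f[60:210,300:420,::-1],(480,600),interpolation=cv2.INTER_CUBIC))
  else:
    cv2.imwrite("pics/t21c.png",cv2.resize(f[180:270,360:480,::-1],(720,540),interpolation=cv2.INTER_CUBIC))
    for d in robot.regions_of("top","lid")[:1]:
      v,u=np.nonzero(d["region"]); print(cv2.minAreaRect(rays("top",np.c_[u,v],.218)[:,:2].astype(np.float32)))
E
```

```text
[ 0.4738026  -0.05015521  0.37193301] [ 0.04916626 -0.20523632  0.82280092] 0.04962383767738001 [-0.46  0.23  0.65  1.69 -0.15  1.27  0.46]
13.412291630351488
tcp in rail -0.12557793030122805 -0.3181129009521627 0.2469330094541331
side grip_a 0.62 -0.0806 -0.0018 0.0255
side grip_a 0.55 -0.0226 0.0041 0.0262
side pliers_a 0.69 -0.0834 0.001 0.0023
side pliers_a 0.66 -0.0217 0.0005 -0.0014
side pliers_a 0.6 0.0334 0.0032 -0.002
side pliers_a 0.52 -0.0003 -0.0027 -0.1247
top grip_a 0.53 -0.0878 0.0044 0.0267
top grip_a 0.45 -0.023 0.0046 0.0297
top pliers_a 0.63 -0.0279 0.001 -0.0024
top pliers_a 0.49 -0.0819 0.0038 -0.0042
top pliers_a 0.37 0.0347 -0.0017 -0.0011
side lid 0.93 [ 0.5329 -0.3276  0.2106]
side lid_handle 0.74 [ 0.5339 -0.3275  0.2414]
side bath 0.74 [ 0.529  -0.3244  0.2116]
top lid 0.76 [ 0.5343 -0.3244  0.2101]
top lid_handle 0.9 [ 0.532  -0.3222  0.2437]
((0.5333808660507202, -0.3240536153316498), (0.16067995131015778, 0.2248462736606598), 12.866605758666992)
```

View pics/t21c.png

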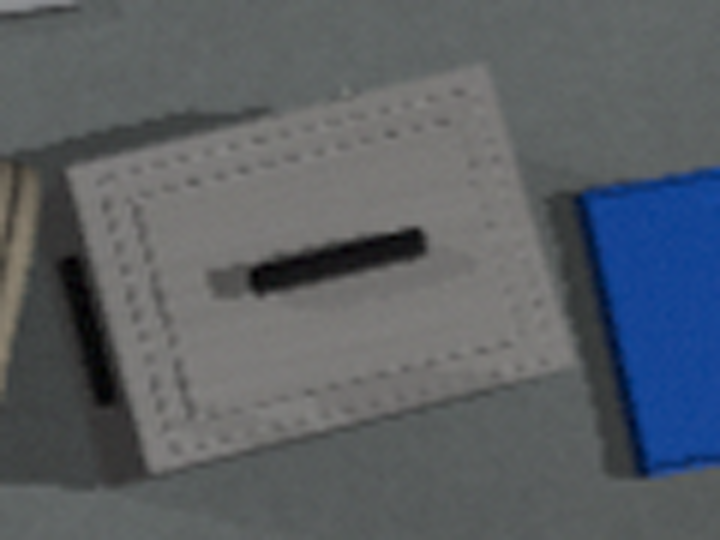

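View pics/side21.png

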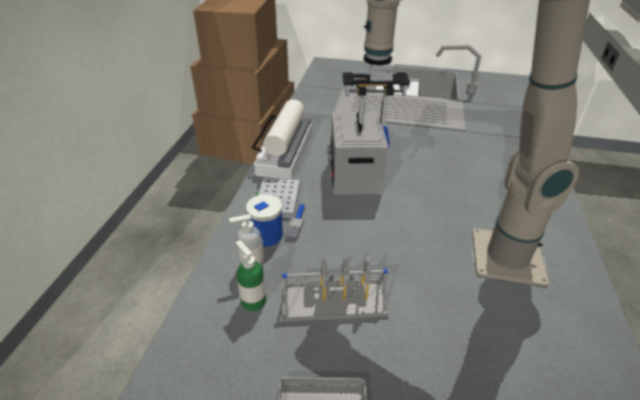

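View pics/s21c.png

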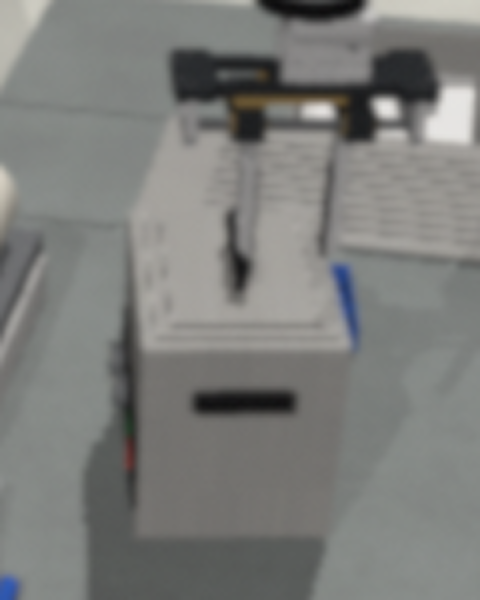

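The top view shows the lid square and centred on the bath: the lid rectangle's centre is at (0.533, -0.324) with a yaw of 12.9°, against the bath's (0.534, -0.323) and 13°. The side view shows the lid sitting flat and three separate pliers upright on the rail, at about (323,280), (345,280) and (367,275). I'm handing the job in.

```bash
python3 -c "
from bench import robot
print(robot.close_job())"
```

```text
the job is handed in; nothing more can be done
None
```

The job is done and handed in at about 47 s of the 72 s allowed; no verdict is reported. I laid the lid flat on the free worktop, hung pliers_b and then pliers_a on the rail, and put the lid back on the bath.

- **First lid grasp:** it missed. The fingers close at only about 8 cm/s, so I lifted before they had shut. I reopened and gripped the handle properly, and nothing had moved.
- **Pliers at the last check:** they hang at about -84 mm, -24 mm and +33 mm along the rail; the last is pliers_c, which is where it was first seen. All are upright and apart, with saddle positions within about 4 mm of the rail line and about 4 mm of its top, which is within the networks' error.
- **Lid at the last check:** its centre is within about 2 mm of the bath's measured centre and within about 0.3° of square. The camera networks put its height at 210–211 mm, just under the 211 mm limit. Given their error of about 4 mm and the arm's own height and force readings, I take the lid as fully seated.
- **Other objects:** they looked unmoved in the last pictures; I did not measure them again.

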